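# Find the radius leaf that fits the ridge

## Robot

A 7-joint arm with a two-finger parallel gripper is mounted at the origin on the work surface. World frame = base frame: x ahead of the robot, y to its left, z up, the work surface at z = 0. Lengths are in m, angles in rad, forces in N, time in s.
With the tool pointing down it reaches from about 0.4 to 0.925 m from the base axis. Payload 5.6 kg.
Tool frame: the origin (TCP) lies between the finger pads; the fingertips stand 8 mm ahead of it and the grasp point (between the pads) lies 11 mm behind it (tip_extent is the distance from the TCP to the fingertips, in m); z points along the fingers, x is the direction in which the jaws open and shut, and the axes are right-handed (so a half turn about z gives the same grasp; the last joint's range is limited). The gripper opens to 85 mm and grips with 20 to 120 N. Pads are 22 mm wide; open, the fingers measure 114 mm over their backs; the gripper's body (76 mm by 85 mm) begins 54 mm behind the grasp point. The pads swing forward as they close: fully open they stand 13 mm farther back than shut.
Start: joints at [1.257, 0.468, -0.012, 1.603, 0.006, 1.071, -0.056], TCP at [0.174, -0.626, 0.239] pointing down, gripper open.
Joint ranges: [-2.53, 2.53], [-0.31, 2.02], [-1.57, 1.55], [0.28, 2.44], [-1.29, 4.43], [0.15, 1.84], [-2.92, 2.92]. Speed limits (rad/s): [2.57, 2.57, 3.14, 3.14, 3.14, 3.14, 3.14].

## Interface

Orientations are given as a rotation vector (axis times angle).
In Python, from bench import * gives the robot as it stands. The module is installed in compiled form; this text tells all that it offers.
- The arm moves only by the shell command python3 -m handwheel 'ROWS' [FORCE]. ROWS is JSON, a list of rows, each a list of 3 entries, a list of its own where there are three numbers: the finger opening in cm, from 0 to 8.54, then the shift along the tool's x, y, z in cm, then the turn about the tool's z in degrees. In form: [[gripper, [dx, dy, dz], spin], ...]. A call has 1 to 10 rows; each row is the pose to reach, as a shift and turn from the pose measured when the call began, along the tool's axes at that moment; what a row does not reach only later rows make up. A row lasts 1/12 s, in which the tool goes at most 41.7 mm and 7.16 degrees, less where a joint would pass 70% of its speed; a pose out of reach is approached as far as the arm can. A call with a gripper value outside its range is refused whole. The fingers move at their own pace and stop on an object; FORCE is the grip in N (left out, the last holds). Time passes only in rows, so rows that repeat a pose let the fingers close. It gives the time, the measured TCP pose, the force and the opening at its end, in the units of the state.
- read_state(): the state, without advancing time (a new reading comes with each control period).
- get_image(name): name is "side" or "top" or "wrist"; returns the picture (420x560x3 uint8, red, green, blue); there is no depth.
- get_calibration(name): a dict with "fx", "fy", "cx", "cy" (pixels), "extrinsics" (4x4, takes a point from world to camera coordinates); the wrist camera has in their place "hand_eye" (4x4, takes a point from camera to tool coordinates, whose origin is the TCP and whose axes are the tool frame's). Camera axes: x right, y down, z forward; pixel columns grow to the right and rows downward; lengths in m; the calibration is good to about 2 mm. A picture is of the moment at which its call begins: read the wrist's pose just before it. get_calibration takes no time and is no camera call.
- finish_job(): hands the job in, once; it reports no verdict.
The state is a dict: "t": time; "joints": joint angles; "qvel": joint speeds; "tau": joint torques, N m; "position": TCP position; "ee_rot": TCP orientation; "contact_force": force on the tool from outside, world axes, zero at the start; "wrist_torque": the same for the moment, N m; "finger_gap": opening from 0.0 (shut) to 1.0 (fully open).
Only numpy, scipy, OpenCV 4.12 (cv2) and the standard library are available. Lean on these libraries where they do the work, as an engineer would, in place of code of your own. Each camera call takes 0.05 s, during which the arm holds its last target.

## Task

Find out which of the three radius leaves fits the rounded front ridge of the white pipette stand: try leaves on the ridge under the bar, lowering each gently, upright and square, and feel whether it goes fully down without rocking. Leave the one that fits sitting upright and fully down on the ridge, the other two in the blue tray, and do not disturb the jar, petri dish and potted seedling.

Things in the scene. Friction and masses are not known exactly. Their poses are not given: they have to be found in the camera images.
- stand: white pipette stand, fixed. Along its front a ridge 200 mm long (y), 60 thick (x), 100 high, its top a half round of radius 30. Over it a bar for pipettes: underside 235 mm up, 20 thick, from 5 to 80 mm behind the ridge's middle, on end posts: no room for a gripper from straight above, only leaning in from the front. Origin: on the table under the ridge's middle; x back, y along ridge, z up
- ridge_axis (a point): axis of the ridge's half round at mid length, 70 mm up, 30 mm below the crest; axes as the stand's. Lowered upright and centred, the fitting leaf comes to rest with its origin 22.4 mm above this axis, toes touching, and resists rocking (turning about y) at once; the 46 mm leaf touches the crest only and stops 3.1 mm higher, the 70 mm leaf 4.7 mm higher, and both rock
- tray: low blue tray, fixed, 110 (x) by 270 mm (y), floor 6 mm thick, rim 14 mm high; the leaves stand on its floor, about 80 mm apart along its y. Origin: centre of its underside
- jar: bystander: closed glass jar, 60 mm diameter, 85 mm high. Origin: centre of its underside
- petri: bystander: closed glass petri dish, 90 mm diameter, 18 mm high. Origin: centre of its underside
- pot: bystander: small black pot with a seedling, 84 mm diameter at the rim, about 180 mm high with leaves. Origin: centre of its underside
- leaf_p: one of three look-alike aluminium radius leaves, 48 mm wide (x), 16 thick (y), 72 tall (z), 100 g. Stands on two 4 mm toes, inner corners 40 mm apart; between them the underside is a concave arc of radius 30, 46 or 70 mm: names and places do not tell which. From 38 to 72 mm up: a plain tab 26 mm wide to hold it by. Origin: midway between the toes at foot level; x and -x look alike
- leaf_p_mid (a point): imaginary point on the middle line of leaf_p, 22.4 mm below its toes' feet level (the same on each leaf); only on the leaf that fits can it reach the ridge's axis
- leaf_q: one of three look-alike aluminium radius leaves, 48 mm wide (x), 16 thick (y), 72 tall (z), 100 g. Stands on two 4 mm toes, inner corners 40 mm apart; between them the underside is a concave arc of radius 30, 46 or 70 mm: names and places do not tell which. From 38 to 72 mm up: a plain tab 26 mm wide to hold it by. Origin: midway between the toes at foot level; x and -x look alike
- leaf_q_mid (a point): imaginary point on the middle line of leaf_q, 22.4 mm below its toes' feet level (the same on each leaf); only on the leaf that fits can it reach the ridge's axis
- leaf_r: one of three look-alike aluminium radius leaves, 48 mm wide (x), 16 thick (y), 72 tall (z), 100 g. Stands on two 4 mm toes, inner corners 40 mm apart; between them the underside is a concave arc of radius 30, 46 or 70 mm: names and places do not tell which. From 38 to 72 mm up: a plain tab 26 mm wide to hold it by. Origin: midway between the toes at foot level; x and -x look alike
- leaf_r_mid (a point): imaginary point on the middle line of leaf_r, 22.4 mm below its toes' feet level (the same on each leaf); only on the leaf that fits can it reach the ridge's axis

How it is judged:
At the end, for the whole second after the job is handed in: One leaf sits on the ridge fully down (its mid point within 1.6 mm of the ridge's axis in depth and height, which only the fitting leaf can reach), upright within 10 degrees and square to the ridge within 7, let go; the other two leaves are in the blue tray; all three are at rest (((x of leaf_p_mid in the frame of ridge_axis between -0.0016 and 0.0016 m and z of leaf_p_mid in the frame of ridge_axis between -0.0016 and 0.0016 m and y of leaf_p_mid in the frame of ridge_axis between -0.095 and 0.095 m and angle between the y axis of leaf_p and the y axis of stand, either way round below 0.12 rad and angle between leaf_p's own z axis and vertical below 0.17 rad and x of leaf_q in the frame of tray between -0.054 and 0.054 m and y of leaf_q in the frame of tray between -0.134 and 0.134 m and height (world z) of each of leaf_q, leaf_r below 0.035 m and x of leaf_r in the frame of tray between -0.054 and 0.054 m and y of leaf_r in the frame of tray between -0.134 and 0.134 m) or (x of leaf_q_mid in the frame of ridge_axis between -0.0016 and 0.0016 m and z of leaf_q_mid in the frame of ridge_axis between -0.0016 and 0.0016 m and y of leaf_q_mid in the frame of ridge_axis between -0.095 and 0.095 m and angle between the y axis of leaf_q and the y axis of stand, either way round below 0.12 rad and angle between leaf_q's own z axis and vertical below 0.17 rad and x of leaf_p in the frame of tray between -0.054 and 0.054 m and y of leaf_p in the frame of tray between -0.134 and 0.134 m and height (world z) of each of leaf_p, leaf_r below 0.035 m and x of leaf_r in the frame of tray between -0.054 and 0.054 m and y of leaf_r in the frame of tray between -0.134 and 0.134 m) or (x of leaf_r_mid in the frame of ridge_axis between -0.0016 and 0.0016 m and z of leaf_r_mid in the frame of ridge_axis between -0.0016 and 0.0016 m and y of leaf_r_mid in the frame of ridge_axis between -0.095 and 0.095 m and angle between the y axis of leaf_r and the y axis of stand, either way round below 0.12 rad and angle between leaf_r's own z axis and vertical below 0.17 rad and x of leaf_p in the frame of tray between -0.054 and 0.054 m and y of leaf_p in the frame of tray between -0.134 and 0.134 m and height (world z) of each of leaf_p, leaf_q below 0.035 m and x of leaf_q in the frame of tray between -0.054 and 0.054 m and y of leaf_q in the frame of tray between -0.134 and 0.134 m)) and linear speed of each of leaf_p, leaf_q, leaf_r below 0.02 m/s and angular speed of each of leaf_p, leaf_q, leaf_r below 0.3 rad/s); the robot touches nothing.
It fails at once if a leaf is pressed on the stand with more than 100 N (contact force between any of leaf_p, leaf_q, leaf_r and stand above 100 N).
It fails at once if a bystander is moved by more than 20 mm (distance of any of jar, petri, pot from where it was at the start of the episode above 0.02 m).
It also fails if it takes over 72 s, if anything falls off the work surface, if the arm or the gripper's body presses on something with over 40 N, if the wrist force passes 120 N, or if a joint passes its speed limit or range.

## Working session

There is one attempt and no reset: what is moved stays moved. The work goes in short steps, Python scripts to look and compute and a shell command to move; the robot and the scene stay as the last step left them, time stands still between calls to the robot, and variables do not carry over. Pictures are saved under pics/ and viewed, and the job is handed in when it is done.

```bash
mkdir -p pics; python3 - <<'E'
from bench import *
import cv2,numpy as np
np.set_printoptions(precision=4,suppress=True)
s=read_state();print(s)
for n in ["side","top","wrist"]:
    c=get_calibration(n);print(n,c)
    cv2.imwrite(f"pics/a_{n}.png",get_image(n)[:,:,::-1])
E
```

```text
{'t': 0.0, 'joints': array([ 1.257 ,  0.4684, -0.0116,  1.6036,  0.006 ,  1.0714, -0.0563]), 'qvel': array([-0.0012, -0.0002, -0.0002,  0.0001, -0.0007, -0.0001,  0.002 ]), 'tau': array([ -0.0002, -53.2385,   0.0212, -25.1309,   0.0114,   0.0077,
         0.    ]), 'position': array([ 0.1737, -0.6258,  0.2383]), 'ee_rot': array([-2.5001,  1.9007,  0.0023]), 'contact_force': array([-0.4823,  0.3702,  0.7726]), 'wrist_torque': array([ 0.0008, -0.0389, -0.0208]), 'finger_gap': 0.9995748574763365}
side {'fx': 419.79578943579577, 'fy': 419.79578943579577, 'cx': 282.2917921807635, 'cy': 208.63549412845666, 'extrinsics': array([[-0.9998, -0.0059, -0.0163,  0.5339],
       [ 0.011 ,  0.5166, -0.8562,  0.1211],
       [ 0.0135, -0.8562, -0.5164,  0.9239],
       [ 0.    ,  0.    ,  0.    ,  1.    ]])}
top {'fx': 401.24570680234785, 'fy': 401.24570680234785, 'cx': 277.4929116216283, 'cy': 214.40139583637085, 'extrinsics': array([[-0.0116, -0.9997,  0.0201, -0.1094],
       [-0.9933,  0.0092, -0.1151,  0.5465],
       [ 0.1149, -0.0213, -0.9932,  1.1073],
       [ 0.    ,  0.    ,  0.    ,  1.    ]])}
wrist {'fx': 296.6756344079752, 'fy': 296.6756344079752, 'cx': 279.5968238738857, 'cy': 215.55414222080302, 'hand_eye': array([[ 1.    ,  0.0001,  0.0007, -0.0008],
       [-0.0003,  0.9572,  0.2895, -0.0743],
       [-0.0007, -0.2895,  0.9572, -0.1347],
       [ 0.    ,  0.    ,  0.    ,  1.    ]])}
```

View pics/a_side.png

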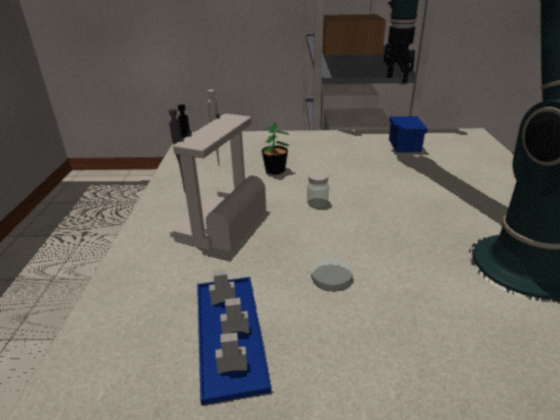

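View pics/a_top.png

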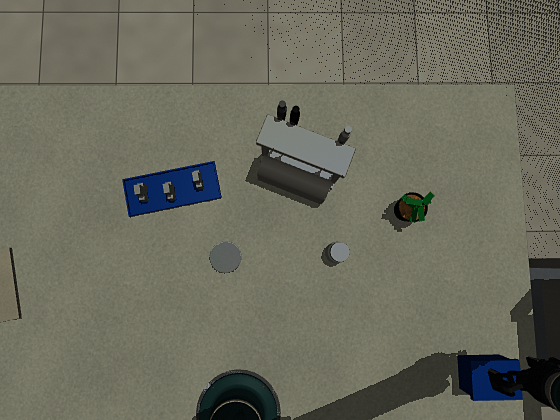

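View pics/a_wrist.png

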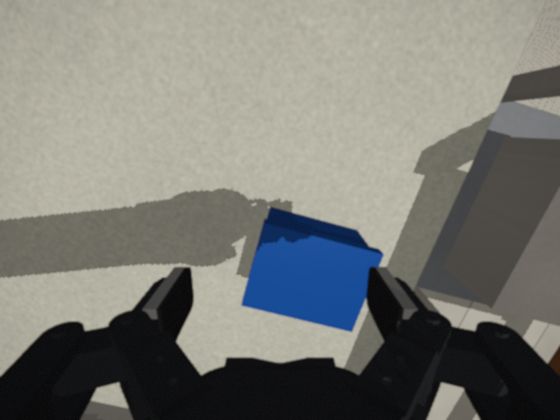

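The side view shows the stand at left with the bar over the ridge, and three leaves in the tray, nearest to farthest at about (231,355), (235,318) and (222,288). The top view shows the tray at (172,189), with leaves at about (140,193), (169,190) and (198,180), and the stand at (300,160). The jar is at (338,252), the petri dish at (225,257) and the pot at (411,208). Next I'll measure these.

```bash
cat > h.py <<'E'
from bench import *
import cv2,numpy as np
from scipy.spatial.transform import Rotation as R
np.set_printoptions(precision=4,suppress=True)
def ray(n,px,T=None):
    c=get_calibration(n)
    d=np.array([(px[0]-c['cx'])/c['fx'],(px[1]-c['cy'])/c['fy'],1.])
    if n=='wrist':
        M=T@c['hand_eye']
    else: M=np.linalg.inv(c['extrinsics'])
    return M[:3,3],M[:3,:3]@d
def onz(n,px,z,T=None):
    o,d=ray(n,px,T); return o+d*(z-o[2])/d[2]
def tri(p1,p2):
    (a,u),(b,v)=ray('top',p1),ray('side',p2)
    u/=np.linalg.norm(u);v/=np.linalg.norm(v)
    s=np.linalg.lstsq(np.c_[u,-v],b-a,rcond=None)[0]
    p,q=a+u*s[0],b+v*s[1]
    return (p+q)/2,np.linalg.norm(p-q)
def proj(n,P):
    c=get_calibration(n);E=c['extrinsics'];q=E[:3,:3]@P+E[:3,3]
    return np.array([c['cx']+c['fx']*q[0]/q[2],c['cy']+c['fy']*q[1]/q[2]])
def T():
    s=read_state();M=np.eye(4);M[:3,:3]=R.from_rotvec(s['ee_rot']).as_matrix();M[:3,3]=s['position'];return M
E
python3 - <<'E'
from h import *
for n in ['top','side']:
    im=cv2.imread(f'pics/a_{n}.png');h=cv2.cvtColor(im,cv2.COLOR_BGR2HSV)
    m=cv2.inRange(h,(110,150,60),(130,255,255))
    k=cv2.findContours(m,cv2.RETR_EXTERNAL,cv2.CHAIN_APPROX_NONE)[0]
    for c in k:
        if cv2.contourArea(c)<500: continue
        r=cv2.minAreaRect(c);b=cv2.boxPoints(r)
        print(n,cv2.contourArea(c)); 
        P=np.array([onz(n,p,.014) for p in b]);print(P, P.mean(0), np.linalg.norm(P[0]-P[1]),np.linalg.norm(P[1]-P[2]))
        q=cv2.approxPolyDP(cv2.convexHull(c),4,True)[:,0];print(q.tolist());print(np.array([onz(n,p,.014) for p in q.astype(float)])[:,:2])
t=cv2.imread('pics/a_top.png');s=cv2.imread('pics/a_side.png')
cv2.imwrite('pics/b1.png',cv2.resize(t[110:215,115:255],None,fx=5.7,fy=5.7,interpolation=cv2.INTER_CUBIC))
cv2.imwrite('pics/b2.png',cv2.resize(t[95:215,240:370],None,fx=5,fy=5,interpolation=cv2.INTER_CUBIC))
cv2.imwrite('pics/b3.png',cv2.resize(s[100:260,165:285],None,fx=3.7,fy=3.7,interpolation=cv2.INTER_CUBIC))
cv2.imwrite('pics/b4.png',cv2.resize(s[260:400,185:285],None,fx=4.2,fy=4.2,interpolation=cv2.INTER_CUBIC))
E
```

```text
top 1019.5
[[ 0.1305 -0.6528  0.014 ]
 [ 0.1323 -0.7933  0.014 ]
 [ 0.0257 -0.788   0.014 ]
 [ 0.0242 -0.649   0.014 ]] [ 0.0782 -0.7208  0.014 ] 0.14053588852451726 0.10669757608369403
[[518, 360], [522, 399], [473, 399], [472, 371], [490, 361]]
[[ 0.1303 -0.7851]
 [ 0.0257 -0.7879]
 [ 0.0282 -0.6507]
 [ 0.1028 -0.6529]
 [ 0.1289 -0.7056]]
top 2691.0
[[0.6526 0.3357 0.014 ]
 [0.7066 0.0702 0.014 ]
 [0.6007 0.0485 0.014 ]
 [0.5484 0.3116 0.014 ]] [0.6271 0.1915 0.014 ] 0.2709433174240542 0.10805461453822167
[[220, 196], [129, 215], [125, 181], [213, 161]]
[[0.6026 0.0504]
 [0.5497 0.3102]
 [0.6488 0.3247]
 [0.7063 0.0713]]
side 4025.5
[[0.7313 0.0795 0.014 ]
 [0.5912 0.0519 0.014 ]
 [0.5503 0.3217 0.014 ]
 [0.655  0.3372 0.014 ]] [0.632  0.1976 0.014 ] 0.14283875061116716 0.27286515169757236
[[248, 278], [269, 387], [201, 400], [198, 285]]
[[0.605  0.0564]
 [0.5526 0.3152]
 [0.6551 0.337 ]
 [0.7061 0.0768]]
```

View pics/b1.png

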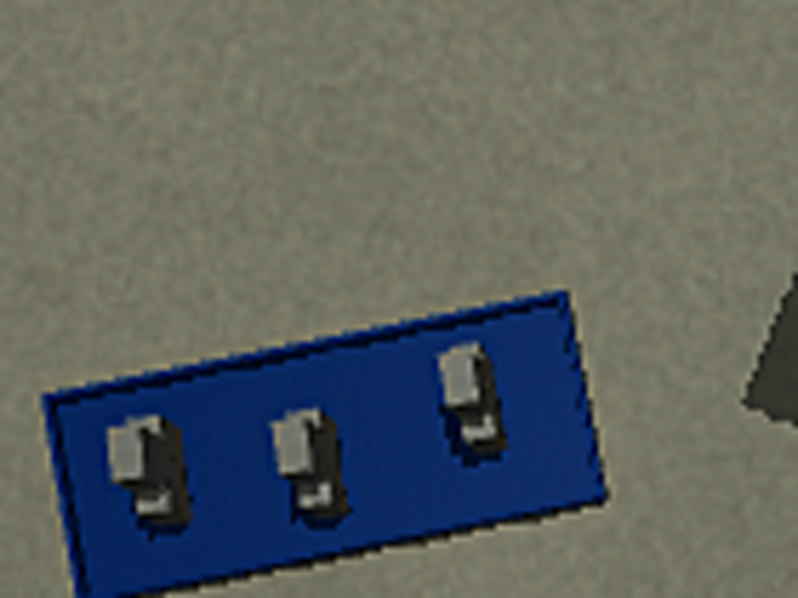

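View pics/b2.png

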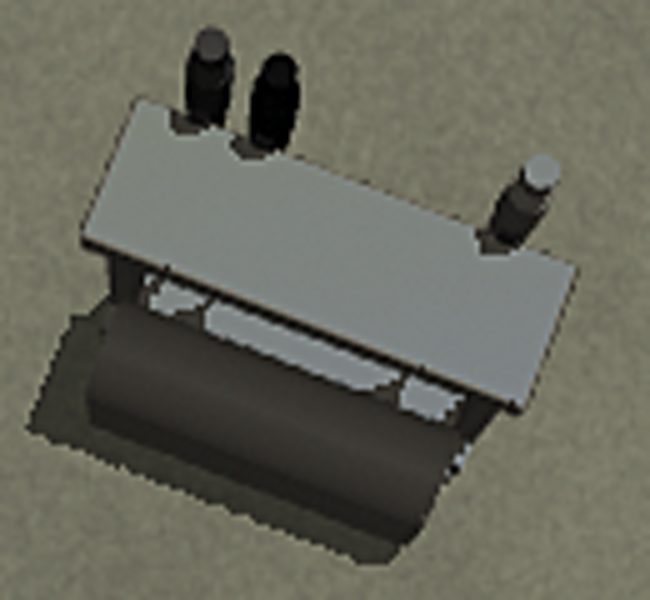

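View pics/b3.png

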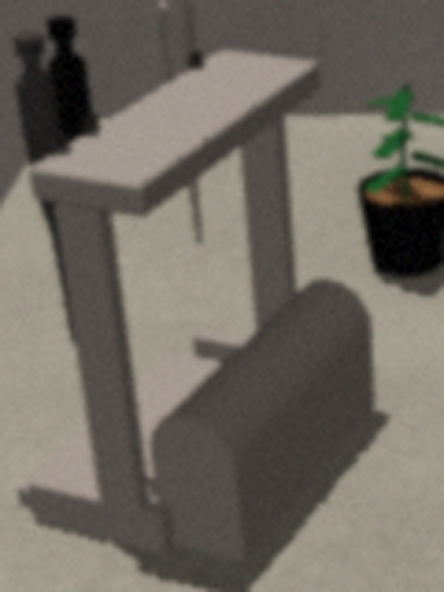

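View pics/b4.png

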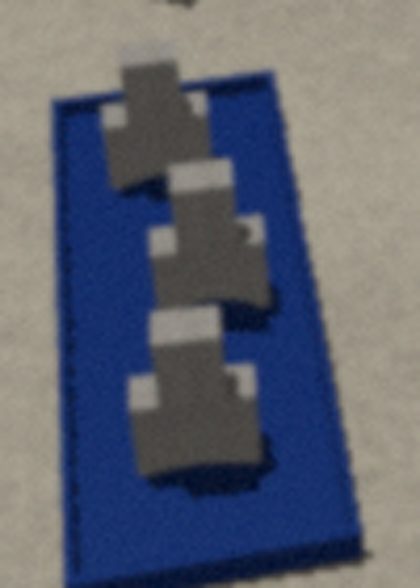

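```bash
python3 - <<'E'
from h import *
b=lambda x,y:(240+x/5,95+y/5)
P=[onz('top',b(*p),.255)[:2] for p in [(82,238),(140,97),(578,268),(520,410)]]
P=np.array(P);print(P)
fl=P[3]-P[0];print('front edge len',np.linalg.norm(fl),'depth',np.linalg.norm(P[1]-P[0]))
# stand y points which way: left = +y
y=(P[0]+P[1]-P[2]-P[3]);y/=np.linalg.norm(y);x=np.array([y[1],-y[0]]);print('yaw deg',np.degrees(np.arctan2(x[1],x[0])))
c=P.mean(0);print('bar centre',c,'origin est',c-x*.0425)
s=lambda x,y:(165+x/3.7,100+y/3.7)
# side view: ridge bottom/front corners and bar
for nm,p,z in [('front bottom near',(243,562),0),('bar near front top',(140,190),.255),('bar far front top',(318,66),.255),('bar far back',(222,50),.255),('bar near back',(35,178),.255)]:
    print(nm,onz('side',s(*p),z))
# check: crest silhouette
Y=y;
for o in (c-x*.0425,):
    for v in (-.1,.1):
        for (dx,z) in ((0,.1),(-.03,0),(-.03,.07)):
            W=np.r_[o+x*dx+y*v,z];q=proj('top',W);r=proj('side',W)
            print(v,dx,z,((q-[240,95])*5).round(),((r-[165,100])*3.7).round())
t=lambda x,y:(115+x/5.7,110+y/5.7)
for L in [[(107,427),(147,417),(155,478),(117,484)],[(270,420),(305,410),(315,465),(280,475)],[(437,352),(475,345),(487,395),(450,405)]]:
    W=np.array([onz('top',t(*p),.078)[:2] for p in L]);d=(W[0]+W[1]-W[2]-W[3]);print('leaf',W.mean(0),np.degrees(np.arctan2(d[1],d[0])),np.linalg.norm(W[0]-W[3]),np.linalg.norm(W[0]-W[1]))
u=lambda x,y:(185+x/4.2,260+y/4.2)
for p in [(188,327),(200,176),(148,54)]: print('side leaf',onz('side',u(*p),.078))
for nm,p,z in [('jar',(338,252),.085),('petri',(225,257),.018),('pot',(411,208),.07)]: print(nm,onz('top',p,z))
E
```

```text
[[ 0.6884 -0.0631]
 [ 0.7563 -0.0907]
 [ 0.6727 -0.2946]
 [ 0.6053 -0.2653]]
front edge len 0.21860914937110243 depth 0.07336053540687902
yaw deg -22.313043399936234
bar centre [ 0.6807 -0.1784] origin est [ 0.6414 -0.1623]
front bottom near [ 0.6546 -0.0531  0.    ]
bar near front top [ 0.6898 -0.0492  0.255 ]
bar far front top [ 0.6069 -0.249   0.255 ]
bar far back [ 0.674  -0.2842  0.255 ]
bar near back [ 0.7512 -0.0678  0.255 ]
-0.1 0 0.1 [448. 473.] [336. 275.]
-0.1 -0.03 0 [404. 550.] [379. 404.]
-0.1 -0.03 0.07 [420. 533.] [376. 320.]
0.1 0 0.1 [104. 338.] [192. 413.]
0.1 -0.03 0 [ 88. 425.] [249. 557.]
0.1 -0.03 0.07 [ 85. 400.] [240. 464.]
leaf [0.6128 0.2655] 10.050771920865293 0.02824387120558929 0.01948194262708917
leaf [0.6165 0.189 ] 11.20344106555706 0.02730487778857218 0.017279091513952745
leaf [0.6493 0.1083] 13.967194460920412 0.026848816450200586 0.018518823345111686
side leaf [0.6134 0.2737 0.078 ]
side leaf [0.6174 0.194  0.078 ]
side leaf [0.6492 0.116  0.078 ]
jar [ 0.436  -0.2755  0.085 ]
petri [0.4268 0.0349 0.018 ]
pot [ 0.5554 -0.4845  0.07  ]
```

```bash
cat >> h.py <<'E'
def go(target,xdir=None):
    M=T();d=M[:3,:3].T@(np.array(target)-M[:3,3])*100
    print('shift cm',d,'norm rows',np.linalg.norm(d)/4.17)
    if xdir is not None:
        v=M[:3,:3].T@np.array(xdir);a=np.degrees(np.arctan2(v[1],v[0]));a=(a+90)%180-90;print('spin',a,'elev of xdir in tool',v[2])
def st():
    s=read_state();M=T();z=M[:3,2]
    print('t %.2f'%s['t'],'pos',s['position'],'q',s['joints'],'F',s['contact_force'],'tq',s['wrist_torque'],'gap mm %.1f'%(s['finger_gap']*85.4))
    print(' xaxis',M[:3,0],'zaxis',z,'tilt %.1f az %.1f'%(np.degrees(np.arccos(-z[2])),np.degrees(np.arctan2(z[1],z[0]))))
def ydir(deg):
    a=np.radians(deg);return [-np.sin(a),np.cos(a),0]
E
python3 - <<'E'
from h import *
st();go([.60,.19,.33],ydir(11.4))
E
```

```text
t 0.15 pos [ 0.1737 -0.6259  0.2386] q [ 1.257   0.4682 -0.0116  1.6034  0.006   1.0714 -0.0563] F [-0.373  -0.6715  0.6644] tq [ 0.0043 -0.0002  0.0442] gap mm 85.0
 xaxis [ 0.2674 -0.9636 -0.0013] zaxis [-0.0005  0.0013 -1.    ] tilt 0.1 az 110.4
shift cm [-67.2337 -62.8974  -9.0618] norm rows 22.185261720701636
spin 4.1116892785389325 elev of xdir in tool 0.001332056144229831
```

```bash
python3 -m handwheel '[[8.5,[0,0,-4],0],[8.5,[-2,-1.9,-8],1],[8.5,[-5,-4.7,-9],2],[8.5,[-8,-7.5,-9],4],[8.5,[-10.8,-10.1,-9],4],[8.5,[-13.5,-12.6,-9],4],[8.5,[-16.2,-15.2,-9],4],[8.5,[-19,-17.8,-9],4],[8.5,[-22,-20.6,-9],4],[8.5,[-25,-23.4,-9],4]]'
python3 - <<'E'
from h import *
st();go([.60,.19,.33],ydir(11.4))
E
```

```text
t: 0.98
position: [0.3327, -0.3207, 0.3288]
ee_rot: [-2.432, 1.988, 0.002]
contact_force: [1.8, -0.3, 0.5]
finger_gap: 0.999
t 0.98 pos [ 0.3327 -0.3207  0.3288] q [ 0.8946  0.0686 -0.2089  1.9207  0.015   1.155  -0.6903] F [ 1.8078 -0.2531  0.4914] tq [-0.028   0.0026 -0.037 ] gap mm 85.3
 xaxis [ 0.1991 -0.98   -0.0011] zaxis [-0.0005  0.001  -1.    ] tilt 0.1 az 118.0
shift cm [-44.7289 -36.3657  -0.0783] norm rows 13.824153773405222
spin 0.08171025067977666 elev of xdir in tool 0.0011181505766991362
```

```bash
python3 -m handwheel '[[8.5,[-3,-2.4,0],0],[8.5,[-6,-4.9,0],0],[8.5,[-9.2,-7.4,0],0],[8.5,[-12.4,-10,0],0],[8.5,[-15.6,-12.6,0],0],[8.5,[-18.8,-15.3,0],0],[8.5,[-22,-17.9,0],0],[8.5,[-25.2,-20.5,0],0],[8.5,[-28.4,-23.1,0],0],[8.5,[-31.6,-25.7,0],0]]'
python3 - <<'E'
from h import *
st();go([.60,.19,.33],ydir(11.4))
E
```

```text
t: 1.82
position: [0.522, 0.0418, 0.3291]
ee_rot: [-2.432, 1.988, 0.001]
contact_force: [0.7, -0.9, 0.9]
finger_gap: 0.997
t 1.82 pos [0.522  0.0418 0.3291] q [ 0.3546  0.2248 -0.5784  1.7726  0.1311  1.1831 -1.6328] F [ 0.6783 -0.8981  0.9311] tq [-0.0262 -0.0453  0.0045] gap mm 85.1
 xaxis [ 0.1986 -0.9801 -0.0008] zaxis [-0.0004  0.0007 -1.    ] tilt 0.0 az 120.5
shift cm [-12.9731 -10.5858  -0.0812] norm rows 4.015388258043105
spin 0.055204785230358766 elev of xdir in tool 0.0008081646632820405
```

```bash
python3 -m handwheel '[[8.5,[-3,-2.5,0],7],[8.5,[-6,-5,0],14],[8.5,[-9,-7.5,0],21],[8.5,[-12.9,-10.6,0],28],[8.5,[-12.9,-10.6,0],35]]'
python3 - <<'E'
from h import *
st();go([.60,.19,.33],ydir(11.4))
E
```

```text
t: 2.23
position: [0.6007, 0.1961, 0.3281]
ee_rot: [-1.739, 2.615, 0.008]
contact_force: [-1.7, 1.6, -0.3]
finger_gap: 0.992
t 2.23 pos [0.6007 0.1961 0.3281] q [ 0.0029  0.4205 -0.5073  1.5215  0.205   1.253  -2.499 ] F [-1.7329  1.6144 -0.3478] tq [-0.0261  0.0882 -0.0107] gap mm 84.8
 xaxis [-0.3865 -0.9223 -0.0039] zaxis [-0.0016  0.0049 -1.    ] tilt 0.3 az 108.0
shift cm [ 0.5912 -0.1761 -0.1907] norm rows 0.1548290146518286
spin -34.13359646447938 elev of xdir in tool 0.005101079585225954
```

```bash
python3 -m handwheel '[[8.5,[0.6,-0.2,0],-7],[8.5,[0.6,-0.2,0],-14],[8.5,[0.6,-0.2,0],-21],[8.5,[0.6,-0.2,0],-28],[8.5,[0.6,-0.2,0],-35],[8.5,[0.6,-0.2,0],-42],[8.5,[0.6,-0.2,0],-49],[8.5,[0.6,-0.2,0],-56],[8.5,[0.6,-0.2,0],-63],[8.5,[0.6,-0.2,0],-70]]' >/dev/null
python3 -m handwheel '[[8.5,[0,0,0],-7],[8.5,[0,0,0],-14],[8.5,[0,0,0],-21],[8.5,[0,0,0],-28],[8.5,[0,0,0],-35],[8.5,[0,0,0],-42],[8.5,[0,0,0],-49],[8.5,[0,0,0],-56],[8.5,[0,0,0],-63],[8.5,[0,0,0],-70]]'>/dev/null
python3 - <<'E'
from h import *
st();go([.60,.19,.33],ydir(11.4))
E
```

```text
t 3.90 pos [0.6    0.1894 0.3274] q [ 0.3234  0.5708 -1.015   1.5083  0.4862  1.3358 -0.2462] F [-0.0357 -0.7303 -0.4635] tq [-0.009   0.0163  0.0209] gap mm 84.9
 xaxis [ 0.8834  0.4686 -0.0004] zaxis [-0.0027  0.0042 -1.    ] tilt 0.3 az 122.5
shift cm [ 0.0317 -0.0542 -0.2628] norm rows 0.0647924068112582
spin -73.4584855665899 elev of xdir in tool 0.004692020650854126
```

```bash
python3 -m handwheel '[[8.5,[0,0,0],-7],[8.5,[0,0,0],-14],[8.5,[0,0,0],-21],[8.5,[0,0,0],-28],[8.5,[0,0,0],-35],[8.5,[0,0,0],-42],[8.5,[0,0,0],-49],[8.5,[0,0,0],-56],[8.5,[0,0,0],-63],[8.5,[0,0,0],-70]]'>/dev/null
python3 - <<'E'
from h import *
st();M=T()
im=get_image('wrist');cv2.imwrite('pics/c1.png',im[:,:,::-1]);np.save('c1.npy',M)
E
```

```text
t 4.73 pos [0.6   0.189 0.327] q [ 0.4307  0.7161 -1.2816  1.5026  0.6831  1.4342  0.8404] F [0.1296 0.8582 0.1813] tq [ 0.0089  0.0396 -0.0142] gap mm 85.3
 xaxis [-0.1436  0.9896  0.0042] zaxis [-0.0033  0.0038 -1.    ] tilt 0.3 az 130.5
```

View pics/c1.png

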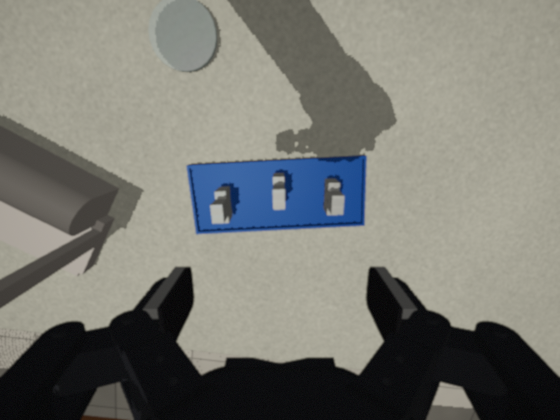

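The wrist view shows the three leaf tops at about (219,213), (279,200) and (337,205). The petri dish is at the upper left and the stand at the left. I'll locate the tops precisely with a mask.

```bash
cat > lf.py <<'E'
from h import *
def tops(f,M,z=.078):
    im=cv2.imread(f);h=cv2.cvtColor(im,cv2.COLOR_BGR2HSV)
    blue=cv2.inRange(h,(105,100,30),(130,255,255))
    m=cv2.inRange(h,(0,0,150),(180,60,255))
    for c in cv2.findContours(m,cv2.RETR_EXTERNAL,cv2.CHAIN_APPROX_NONE)[0]:
        if not 80<cv2.contourArea(c)<2500: continue
        b=cv2.boxPoints(cv2.minAreaRect(c))
        x,y,w,hh=cv2.boundingRect(c);
        if blue[max(0,y-6):y+hh+6,max(0,x-6):x+w+6].sum()<255*60: continue
        W=np.array([onz('wrist',p,z,M)[:2] for p in b]);e=[W[1]-W[0],W[2]-W[1]]
        L=sorted(e,key=np.linalg.norm);v=L[1]*np.sign(L[1][0])
        ctr=W.mean(0)+0
        print(b.mean(0).round(1),'centre',ctr,'size',[round(np.linalg.norm(a)*1000,1) for a in L],'yaw',round(np.degrees(np.arctan2(v[1],v[0])),1))
E
python3 - <<'E'
from lf import *
tops('pics/c1.png',np.load('c1.npy'))
im=cv2.imread('pics/c1.png');cv2.imwrite('pics/c2.png',cv2.resize(im[150:240,180:375],None,fx=4,fy=4,interpolation=cv2.INTER_CUBIC))
E
```

```text
[219. 214.] centre [0.6508 0.1156] size [np.float64(24.0), np.float64(25.3)] yaw 5.4
[335.5 205. ] centre [0.6161 0.2686] size [np.float64(21.2), np.float64(26.3)] yaw 7.0
[278. 199.] centre [0.6189 0.1913] size [np.float64(15.8), np.float64(27.3)] yaw 8.5
```

View pics/c2.png

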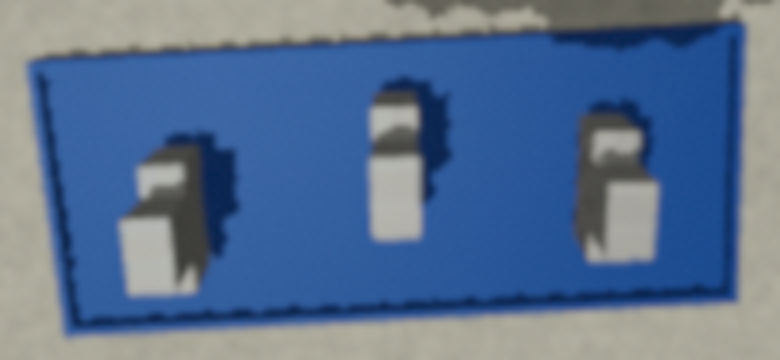

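```bash
python3 - <<'E'
from lf import *
M=np.load('c1.npy')
for L in [[(118,218),(172,214),(180,294),(126,296)],[(368,154),(420,152),(422,240),(370,240)],[(606,182),(657,180),(655,260),(604,262)]]:
    W=np.array([onz('wrist',(180+p[0]/4,150+p[1]/4),.078,M)[:2] for p in L]);d=W[2]+W[3]-W[0]-W[1]
    print(W.mean(0),np.degrees(np.arctan2(d[1],d[0])),np.linalg.norm(W[0]-W[1]),np.linalg.norm(W[3]-W[0]))
go([.6185,.1905,.15],ydir(11.4)); go([.6185,.1905,.055],ydir(11.4))
E
```

```text
[0.651  0.1132] 10.40320882614707 0.018124557432922392 0.02739635918530739
[0.619  0.1923] 9.514644404988552 0.017095545402088515 0.029327380385707872
[0.616  0.2714] 10.092206520925528 0.01686870677693002 0.027647441005591862
shift cm [-0.2035  1.9076 17.6587] norm rows 4.259621086912859
spin -2.8421059065293974 elev of xdir in tool 0.004910212336152349
shift cm [-0.2487  1.9383 27.1586] norm rows 6.5296843543717475
spin -2.8421059065293974 elev of xdir in tool 0.004910212336152349
```

```bash
python3 -m handwheel '[[5,[-0.2,1.9,4],-2],[5,[-0.2,1.9,8],-2],[5,[-0.2,1.9,12],-2],[5,[-0.2,1.9,16],-2],[5,[-0.2,1.9,20],-2],[5,[-0.2,1.9,23.5],-2],[5,[-0.2,1.9,26],-2],[5,[-0.2,1.9,27.4],-2],[5,[-0.2,1.9,27.4],-2],[5,[-0.2,1.9,27.4],-2]]' 30
python3 - <<'E'
from h import *
st();go([.619,.192,.052],ydir(11))
cv2.imwrite('pics/d1.png',get_image('wrist')[:,:,::-1])
E
```

```text
t: 5.62
position: [0.6182, 0.1913, 0.053]
ee_rot: [-2.005, -2.411, -0.002]
contact_force: [0.1, 0.0, 0.6]
finger_gap: 0.583
t 5.62 pos [0.6182 0.1913 0.053 ] q [ 0.3188  1.0006 -1.0406  1.6718  0.9666  1.0705  0.7193] F [0.0705 0.0358 0.6016] tq [ 0.0493 -0.0577  0.0373] gap mm 49.8
 xaxis [-0.1821  0.9833  0.0054] zaxis [-0.0041  0.0047 -1.    ] tilt 0.4 az 130.6
shift cm [0.0539 0.0905 0.0987] norm rows 0.0346225379289131
spin -0.5051432275673449 elev of xdir in tool 0.00543675105272679
```

View pics/d1.png

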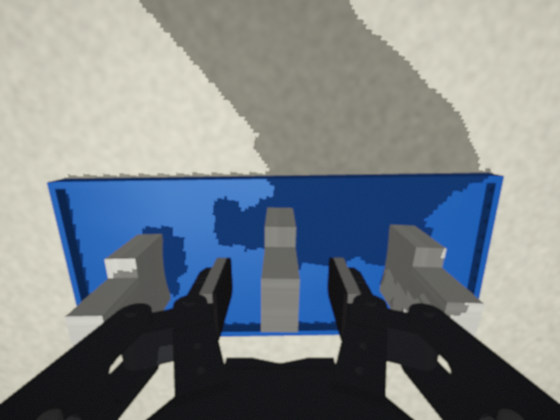

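```bash
python3 -m handwheel '[[0.5,[0,0,0],0],[0.5,[0,0,0],0],[0.5,[0,0,0],0],[0.5,[0,0,0],0],[0.5,[0,0,-0.8],0],[0.5,[0,0,-0.8],7],[0.5,[0,0,-0.8],14],[0.5,[0,0,-0.8],21],[0.5,[0,0,-0.8],28],[0.5,[0,0,-0.8],34]]' 40
python3 - <<'E'
from h import *
st();go([.619,.192,.052],ydir(-22.3))
E
```

```text
t: 6.5
position: [0.6188, 0.1915, 0.0625]
ee_rot: [-2.628, -1.711, -0.002]
contact_force: [-0.5, -0.1, -1.2]
finger_gap: 0.183
t 6.50 pos [0.6188 0.1915 0.0625] q [ 0.2752  0.9284 -0.9504  1.6723  0.8649  1.0164  0.1787] F [-0.4715 -0.0567 -1.1581] tq [-0.0192  0.0218 -0.0444] gap mm 15.6
 xaxis [0.4043 0.9146 0.004 ] zaxis [-0.0022  0.0053 -1.    ] tilt 0.3 az 112.7
shift cm [0.0548 0.0022 1.0545] norm rows 0.25321517768577934
spin -1.547620455121475 elev of xdir in tool 0.0040855188437697145
```

```bash
python3 -m handwheel '[[0.5,[0,0,0.5],-1.5],[0.5,[0,0,0.85],-1.5],[0.5,[0,0,0.95],-1.5],[0.5,[0,0,0.95],-1.5],[4,[0,0,0.9],-1.5],[4,[0,0,0.9],-1.5],[4,[0,0,0.9],-1.5],[4,[0,0,-2],-1.5],[4,[0,0,-6],-1.5]]'
python3 - <<'E'
from h import *
st();go([.651,.114,.12],ydir(11));go([.651,.114,.052],ydir(11))
E
```

```text
t: 7.25
position: [0.6165, 0.1896, 0.1189]
ee_rot: [-2.602, -1.746, 0.011]
contact_force: [0.9, -0.4, 0.1]
finger_gap: 0.465
t 7.25 pos [0.6165 0.1896 0.1189] q [ 0.3081  0.8691 -1.0105  1.65    0.8023  1.1013  0.2467] F [ 0.9389 -0.3686  0.1255] tq [-0.0112 -0.0748  0.0938] gap mm 39.7
 xaxis [ 0.3787  0.9255 -0.0011] zaxis [-0.0103  0.003  -0.9999] tilt 0.6 az 163.7
shift cm [-5.6908  6.054  -0.1712] norm rows 1.992937066337442
spin -33.2540885835231 elev of xdir in tool 0.004940810578055117
shift cm [-5.6832  6.1268  6.6284] norm rows 2.5578944722012342
spin -33.2540885835231 elev of xdir in tool 0.004940810578055117
```

```bash
python3 -m handwheel '[[5,[-2.8,3,0],-7],[5,[-5.7,6.1,0],-14],[5,[-5.7,6.1,0],-21],[5,[-5.7,6.1,0],-28],[5,[-5.7,6.1,1],-33],[5,[-5.7,6.1,4],-33],[5,[-5.7,6.1,6.5],-33],[5,[-5.7,6.1,6.6],-33],[5,[-5.7,6.1,6.6],-33]]' 
python3 - <<'E'
from h import *
st();go([.651,.114,.052],ydir(11))
cv2.imwrite('pics/d2.png',get_image('wrist')[:,:,::-1])
E
```

```text
t: 8.0
position: [0.6497, 0.1137, 0.0507]
ee_rot: [-1.995, -2.411, 0.01]
contact_force: [0.5, 0.4, -0.0]
finger_gap: 0.586
t 8.00 pos [0.6497 0.1137 0.0507] q [ 0.433   1.0254 -1.0446  1.6303  0.9692  1.0996  0.8656] F [ 0.4508  0.3961 -0.0412] tq [ 0.0255  0.0024 -0.0114] gap mm 50.1
 xaxis [-0.1872  0.9823  0.0054] zaxis [-0.0137  0.0029 -0.9999] tilt 0.8 az 167.9
shift cm [ 0.0068  0.1369 -0.1295] norm rows 0.04521440725750233
spin -0.20734834457357465 elev of xdir in tool 0.005497017546358414
```

View pics/d2.png

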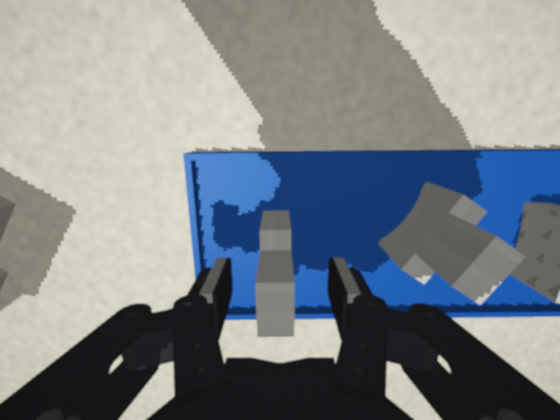

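The leaf tab is centred between the fingers at about (275,300). The middle leaf stands turned at (450,240).

```bash
python3 -m handwheel '[[0.5,[0,0,0],0],[0.5,[0,0,0],0],[0.5,[0,0,0],0],[0.5,[0,0,0],0],[0.5,[0,0,-0.9],0],[0.5,[0,0,-0.9],7],[0.5,[0,0,-0.9],14],[0.5,[0,0,-0.9],21],[0.5,[0,0,-0.9],28],[0.5,[0,0,-0.9],33]]' 40
python3 - <<'E'
from h import *
st();go([.6497,.1137,.0515],ydir(-22.3))
E
```

```text
t: 8.88
position: [0.6508, 0.1143, 0.0623]
ee_rot: [-2.605, -1.74, 0.01]
contact_force: [0.4, 0.0, 0.1]
finger_gap: 0.178
t 8.88 pos [0.6508 0.1143 0.0623] q [ 0.3931  0.9544 -0.9603  1.6295  0.871   1.0504  0.3386] F [0.4232 0.0244 0.1399] tq [ 0.0669 -0.0386  0.0083] gap mm 15.2
 xaxis [ 0.3833  0.9236 -0.0006] zaxis [-0.0104  0.0037 -0.9999] tilt 0.6 az 160.6
shift cm [-0.0972 -0.0695  1.083 ] norm rows 0.2612800121666536
spin -0.23820437332231847 elev of xdir in tool -0.0005605951084920583
```

```bash
python3 -m handwheel '[[0.5,[0,0,0.5],0],[0.5,[0,0,0.9],0],[0.5,[0,0,1],0],[0.5,[0,0,1],0],[4,[0,0,1],0],[4,[0,0,1],0],[4,[0,0,1],0],[4,[0,0,-2],0],[4,[0,0,-6],0]]' >/dev/null
python3 - <<'E'
from h import *
st();go([.616,.271,.12],ydir(11));go([.616,.271,.052],ydir(11))
E
```

```text
t 9.63 pos [0.649  0.1129 0.1188] q [ 0.4197  0.8937 -1.0123  1.6061  0.8077  1.1319  0.3792] F [0.7645 0.5735 0.5082] tq [-0.0271 -0.0571  0.0037] gap mm 40.1
 xaxis [ 0.3822  0.9241 -0.0048] zaxis [-0.0184  0.0024 -0.9998] tilt 1.1 az 172.6
shift cm [13.3467 -9.0906 -0.0195] norm rows 3.8725412391813756
spin -33.470914308422046 elev of xdir in tool 0.0058677175548867404
shift cm [13.3795 -8.9687  6.7794] norm rows 4.190868859000838
spin -33.470914308422046 elev of xdir in tool 0.0058677175548867404
```

```bash
python3 -m handwheel '[[5,[3.3,-2.2,-2],-7],[5,[6.7,-4.5,-2],-14],[5,[10,-6.8,-2],-21],[5,[13.4,-9,-1],-28],[5,[13.4,-9,1.5],-33.5],[5,[13.4,-9,4.5],-33.5],[5,[13.4,-9,6.5],-33.5],[5,[13.4,-9,6.8],-33.5],[5,[13.4,-9,6.8],-33.5]]' >/dev/null
python3 - <<'E'
from h import *
st();go([.616,.271,.052],ydir(11))
cv2.imwrite('pics/d3.png',get_image('wrist')[:,:,::-1])
E
```

```text
t 10.38 pos [0.6153 0.2702 0.0501] q [ 0.1798  1.0414 -1.042   1.5914  0.9617  1.117   0.6489] F [-0.9018  0.0781  0.2241] tq [ 0.0112 -0.0385  0.0022] gap mm 49.8
 xaxis [-0.1903  0.9817  0.0052] zaxis [-0.0212  0.0012 -0.9998] tilt 1.2 az 176.8
shift cm [ 0.0609  0.0837 -0.1938] norm rows 0.05268656653952173
spin -0.02181292916759503 elev of xdir in tool 0.005231469517820947
```

View pics/d3.png

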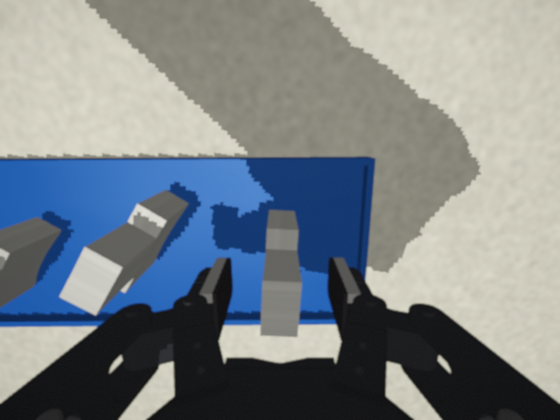

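The tab is centred at about (281,300). The other two leaves are upright and turned.

```bash
python3 -m handwheel '[[0.5,[0,0,0],0],[0.5,[0,0,0],0],[0.5,[0,0,0],0],[0.5,[0,0,0],0],[0.5,[0,0,-0.9],0],[0.5,[0,0,-0.9],7],[0.5,[0,0,-0.9],14],[0.5,[0,0,-0.9],21],[0.5,[0,0,-0.9],28],[0.5,[0,0,-0.9],33]]' 40 >/dev/null
python3 -m handwheel '[[0.5,[0,0,0.5],0],[0.5,[0,0,0.9],0],[0.5,[0,0,1],0],[0.5,[0,0,1],0],[4,[0,0,1],0],[4,[0,0,1],0],[4,[0,0,1],0],[4,[0,0,-2],0],[4,[0,0,-6],0],[4,[0,0,-10],0]]' 
python3 - <<'E'
from h import *
st();go([.616,.271,.052],ydir(-22.3))
E
```

```text
t: 12.1
position: [0.6172, 0.2702, 0.1611]
ee_rot: [-2.597, -1.742, 0.027]
contact_force: [1.6, 1.2, 0.5]
finger_gap: 0.467
t 12.10 pos [0.6172 0.2702 0.1611] q [ 0.1789  0.8698 -1.0408  1.5389  0.7661  1.2067  0.1833] F [1.5608 1.2351 0.5399] tq [ 0.0386 -0.0116 -0.0439] gap mm 39.9
 xaxis [ 0.3792  0.9253 -0.0065] zaxis [-0.022   0.002  -0.9998] tilt 1.3 az 174.8
shift cm [ 0.1013  0.091  10.9149] norm rows 2.6176743767531034
spin 0.008543761465361399 elev of xdir in tool -0.006492803598860495
```

```bash
python3 - <<'E'
from h import *
go([.60,-.246,.42])
go([.83,-.34,.42])
E
```

```text
shift cm [-48.5821  17.4384 -25.9455] norm rows 13.853952523291527
shift cm [-48.5587  42.2796 -26.4715] norm rows 16.694248955020136
```

```bash
python3 -m handwheel '[[4,[0,0,-4],0],[4,[-1,0,-8],0],[4,[-3,0,-11.5],0],[4,[-6,1,-14.5],0],[4,[-9,2,-17],0],[4,[-12,3.5,-19.5],0],[4,[-15,5,-21.5],0],[4,[-18.5,7,-23],0],[4,[-22,9,-24.2],0],[4,[-25.5,11,-25.5],0]]' >/dev/null
python3 - <<'E'
from h import *
st();go([.72,-.295,.42],ydir(-22.3))
E
```

```text
t 12.93 pos [ 0.6274 -0.0077  0.4153] q [ 0.7116  0.627  -1.2496  1.3583  0.579   1.5793  0.7067] F [1.0776 0.193  0.2353] tq [-0.0161 -0.1473 -0.006 ] gap mm 40.2
 xaxis [ 0.3781  0.9257 -0.0069] zaxis [-0.0219  0.0016 -0.9998] tilt 1.3 az 175.9
shift cm [-23.0959  19.4269  -0.7227] norm rows 7.239458124089623
spin 0.07405335898830856 elev of xdir in tool -0.00687859173623014
```

```bash
python3 -m handwheel '[[4,[-3,2.4,0],0],[4,[-6,4.9,0],0],[4,[-9,7.4,0],0],[4,[-12,9.9,0],0],[4,[-15,12.4,0],0],[4,[-18,15,0],0],[4,[-21,17.5,0],0],[4,[-23,19.5,0],0],[4,[-23,23,0],0],[4,[-23,26,0],0]]' >/dev/null
python3 - <<'E'
from h import *
st()
E
```

```text
t 13.77 pos [ 0.7806 -0.3238  0.4099] q [ 0.6101  0.9525 -0.9816  0.5854  0.7718  1.8291  1.2972] F [ 0.7862 -0.9223 -0.9065] tq [-0.028  -0.1052 -0.0037] gap mm 39.8
 xaxis [ 0.3819  0.9242 -0.0073] zaxis [-0.0231  0.0017 -0.9997] tilt 1.3 az 175.9
```

```bash
python3 -m handwheel '[[4,[0,4,0],0],[4,[0,8,0],0],[4,[0,12,0],0]]' >/dev/null
python3 - <<'E'
from h import *
st()
E
python3 -m handwheel '[[4,[0,4,0],0],[4,[0,8,0],0],[4,[0,12,0],0]]' >/dev/null
python3 - <<'E'
from h import *
st()
E
```

```text
t 14.02 pos [ 0.7996 -0.3435  0.3765] q [ 0.4626  0.9872 -0.426   0.4246  0.338   1.8356  1.4339] F [-0.1778 -1.1327 -1.7358] tq [-0.0973 -0.0769 -0.0142] gap mm 39.7
 xaxis [0.4086 0.9126 0.0101] zaxis [-0.0657  0.0405 -0.997 ] tilt 4.4 az 148.4
t 14.27 pos [ 0.8225 -0.3616  0.3508] q [ 0.3644  1.0632  0.1247  0.3056 -0.1301  1.8402  1.5367] F [ 0.9903  0.1955 -0.3484] tq [-0.0151 -0.0361  0.0064] gap mm 40.0
 xaxis [0.4194 0.9077 0.0163] zaxis [-0.053   0.0424 -0.9977] tilt 3.9 az 141.4
```

```bash
python3 -m handwheel '[[4,[0,-3,-3],0],[4,[0,-6,-6],0],[4,[0,-9,-9],0],[4,[0,-11,-13],0],[4,[0,-12,-17],0],[4,[0,-12,-21],0],[4,[0,-12,-25],0],[4,[0,-12,-29],0]]' >/dev/null
python3 - <<'E'
from h import *
st()
E
```

```text
t 14.93 pos [ 0.6891 -0.3161  0.6107] q [ 0.2214  0.5864  0.5004  0.6546 -0.374   1.8399  1.6108] F [ 2.5519 -1.0661 -2.1127] tq [-0.0704 -0.0782  0.0536] gap mm 40.4
 xaxis [0.4513 0.8893 0.0746] zaxis [ 0.1305  0.0169 -0.9913] tilt 7.6 az 7.4
```

```bash
python3 -m handwheel '[[4,[0,-1,-4],0],[4,[0,-2,-8],0],[4,[0,-3,-12],0],[4,[0,-4,-16],0]]' >/dev/null
python3 - <<'E'
from h import *
st()
E
```

```text
t 15.27 pos [ 0.6306 -0.2945  0.6723] q [ 0.3988  0.4328  0.0433  0.7141 -0.094   1.8415  1.5021] F [-1.1398  0.7101  1.3797] tq [ 0.0641  0.1551 -0.0226] gap mm 40.0
 xaxis [0.4492 0.89   0.0778] zaxis [ 0.1677  0.0016 -0.9858] tilt 9.7 az 0.5
```

```bash
python3 -m handwheel '[[4,[0,-1,-4],0],[4,[0,-2,-8],0],[4,[0,-3,-12],0],[4,[0,-4,-16],0]]' >/dev/null
python3 - <<'E'
from h import *
st()
E
python3 -m handwheel '[[4,[0,-1,-4],0],[4,[0,-2,-8],0],[4,[0,-3,-12],0],[4,[0,-4,-16],0]]' >/dev/null
python3 - <<'E'
from h import *
st()
E
```

```text
t 15.60 pos [ 0.5666 -0.2689  0.7246] q [ 0.4031  0.2816  0.0351  0.8133 -0.0865  1.8416  1.5011] F [-0.6232 -0.0586 -0.2667] tq [0.0151 0.2155 0.0155] gap mm 39.8
 xaxis [0.4475 0.8906 0.0812] zaxis [ 0.2143 -0.0187 -0.9766] tilt 12.4 az -5.0
t 15.93 pos [ 0.5065 -0.2443  0.7651] q [ 0.4126  0.147   0.0224  0.8947 -0.0807  1.8416  1.499 ] F [-0.2625 -0.2179  0.3293] tq [0.0669 0.2864 0.0245] gap mm 39.8
 xaxis [0.4456 0.8912 0.0845] zaxis [ 0.2616 -0.0393 -0.9644] tilt 15.3 az -8.5
```

```bash
python3 -m handwheel '[[4,[-4,0,0],0],[4,[-8,0,0],0],[4,[-11,0,-2],0],[4,[-11,1,-6],0],[4,[-11,2,-10],0],[4,[-11,3,-14],0],[4,[-11,4,-18],0]]' >/dev/null
python3 - <<'E'
from h import *
st()
E
```

```text
t 16.52 pos [ 0.4438 -0.3336  0.7852] q [ 0.854   0.149  -0.2604  0.8579 -0.082   1.8415  1.6621] F [0.1125 0.1301 0.1268] tq [ 0.0399  0.3437 -0.026 ] gap mm 39.9
 xaxis [0.4466 0.8912 0.0798] zaxis [ 0.3063 -0.0685 -0.9495] tilt 18.3 az -12.6
```

```bash
python3 -m handwheel '[[4,[-1,3,-3],0],[4,[-2,6,-6],0],[4,[-3,9,-9],0],[4,[-4,12,-12],0],[4,[-4,14,-16],0]]' >/dev/null
python3 - <<'E'
from h import *
st()
E
```

```text
t 16.93 pos [ 0.471  -0.3752  0.8006] q [ 0.7972  0.2323 -0.1702  0.7253 -0.0938  1.8414  1.6896] F [ 0.0542 -0.5423  0.3521] tq [0.0941 0.4079 0.0059] gap mm 40.0
 xaxis [0.4473 0.8913 0.074 ] zaxis [ 0.3464 -0.0964 -0.9331] tilt 21.1 az -15.5
```

```bash
python3 -m handwheel '[[4,[-1,3,-3],0],[4,[-2,6,-6],0],[4,[-3,9,-10],0],[4,[-4,10,-14],0],[4,[-4,10,-18],0],[4,[-4,10,-22],0],[4,[-4,10,-26],0]]' >/dev/null
python3 - <<'E'
from h import *
st()
E
```

```text
t 17.52 pos [ 0.4567 -0.3936  0.8244] q [ 0.8608  0.2369 -0.2018  0.6728 -0.0989  1.8418  1.7171] F [-0.0286  0.4497 -0.4426] tq [0.1368 0.4236 0.0804] gap mm 40.4
 xaxis [0.45   0.8905 0.0667] zaxis [ 0.3857 -0.1265 -0.9139] tilt 24.0 az -18.2
```

```bash
python3 -m handwheel '[[4,[-1,2,-4],0],[4,[-2,4,-8],0],[4,[-3,6,-12],0],[4,[-4,8,-16],0],[4,[-4,10,-20],0],[4,[-4,10,-24],0],[4,[-4,10,-28],0]]' >/dev/null
python3 - <<'E'
from h import *
st()
E
python3 -m handwheel '[[4,[-1,2,-4],0],[4,[-2,4,-8],0],[4,[-3,6,-12],0],[4,[-4,8,-16],0],[4,[-4,10,-20],0],[4,[-4,10,-24],0],[4,[-4,10,-28],0]]' >/dev/null
python3 - <<'E'
from h import *
st()
E
```

```text
t 18.10 pos [ 0.4268 -0.4007  0.8505] q [ 0.9759  0.2123 -0.2897  0.6545 -0.0992  1.8415  1.743 ] F [-0.1621  0.7771 -0.1845] tq [0.1279 0.4685 0.0234] gap mm 40.0
 xaxis [0.4536 0.8892 0.0591] zaxis [ 0.4222 -0.156  -0.893 ] tilt 26.8 az -20.3
t 18.68 pos [ 0.3954 -0.404   0.876 ] q [ 1.1203  0.1889 -0.4109  0.6374 -0.0976  1.8415  1.7663] F [-0.2987  0.2905  0.0524] tq [ 0.2102  0.5049 -0.0268] gap mm 39.7
 xaxis [0.4579 0.8876 0.0507] zaxis [ 0.4568 -0.1859 -0.8699] tilt 29.6 az -22.1
```

```bash
python3 -m handwheel '[[4,[4,1,0],-3],[4,[8,2,-4],-6],[4,[9,4,-9],-6],[4,[9,6,-13],-6],[4,[9,8,-18],-6],[4,[9,10,-22],-6],[4,[9,10,-26],-6],[4,[9,10,-28],-6]]' >/dev/null
python3 - <<'E'
from h import *
st();go([.50,.192,.30],ydir(-22.3))
E
```

```text
t 19.35 pos [ 0.4097 -0.3096  0.9149] q [ 0.8673  0.0803 -0.2506  0.6661 -0.1003  1.8415  1.7505] F [ 0.5598 -0.1852  0.5107] tq [ 0.1739  0.548  -0.0583] gap mm 39.8
 xaxis [ 0.3815  0.9243 -0.0084] zaxis [ 0.4932 -0.2112 -0.8439] tilt 32.4 az -23.2
shift cm [ 50.3236 -41.8634  45.7463] norm rows 19.151242763155235
spin 0.1524419250830249 elev of xdir in tool -0.008276746765937409
```

```bash
python3 - <<'E'
import cv2
a=cv2.imread('pics/d2.png')[170:320,370:560];b=cv2.imread('pics/d3.png')[170:320,0:190]
f=lambda x:cv2.convertScaleAbs(cv2.resize(x,None,fx=2.1,fy=2.1,interpolation=cv2.INTER_CUBIC),alpha=1.4)
s=cv2.imread('pics/a_side.png')[260:380,200:270]
cv2.imwrite('pics/e1.png',cv2.hconcat([f(a),f(b)]));cv2.imwrite('pics/e2.png',cv2.convertScaleAbs(cv2.resize(s,None,fx=5,fy=5,interpolation=cv2.INTER_CUBIC),alpha=1.5))
E
```

```text
(no output)
```

View pics/e1.png

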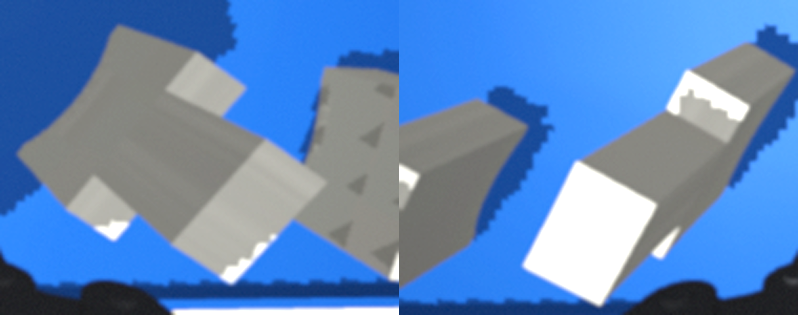

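View pics/e2.png

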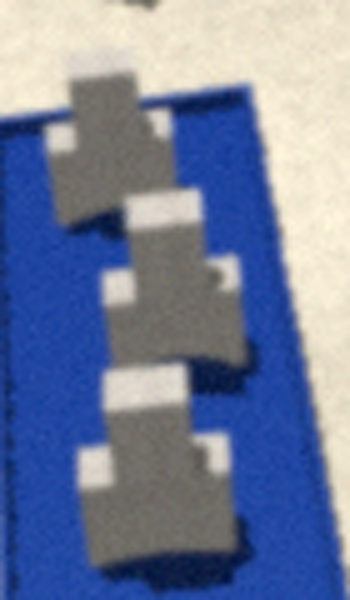

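```bash
python3 -m handwheel '[[5,[2.5,-2,3],0],[5,[5,-4,5.5],0],[5,[8,-6,7.5],0],[5,[10.5,-8.7,9.5],0],[5,[13,-10.8,12],0],[5,[15.5,-13,14],0],[5,[18,-15,16.5],0],[5,[20.5,-17,19],0],[5,[23,-19.2,21],0],[5,[25.5,-21.3,23],0]]' >/dev/null
python3 - <<'E'
from h import *
st();go([.50,.192,.30],ydir(-22.3))
E
```

```text
t 20.18 pos [ 0.4503 -0.091   0.6417] q [ 0.3435 -0.3069 -0.2386  1.6615  0.1029  1.2437  1.2633] F [ 0.4442 -1.1647  0.3523] tq [ 0.166   0.5567 -0.0217] gap mm 49.9
 xaxis [ 0.3896  0.9209 -0.0105] zaxis [ 0.4873 -0.2158 -0.8462] tilt 32.2 az -23.9
shift cm [ 28.3582 -23.5108  25.2305] norm rows 10.707171318292072
spin -0.2145678076327755 elev of xdir in tool -0.014736661489043056
```

The crops suggest arches of different depth. The far leaf at y=0.11 looks the most arched, the middle one medium and the near one shallow, so I'll try the far one first.

```bash
cat >> h.py <<'E'
def gp(G,back=0,yaw=-22.3):
    z=T()[:3,2]; go(np.array(G)+(.011-back)*z,ydir(yaw))
E
python3 - <<'E'
from h import *
gp([.65,.1135,.0616],.16)
E
```

```text
shift cm [ 27.2229 -21.9418  39.5062] norm rows 12.651477747790796
spin -0.2145678076327755 elev of xdir in tool -0.014736661489043056
```

```bash
python3 -m handwheel '[[5,[2.2,-1.8,2.5],0],[5,[4.3,-3.5,6],0],[5,[6.5,-5.2,9.3],0],[5,[8.7,-7,12.5],0],[5,[10.9,-8.8,15.7],0],[5,[13.1,-10.5,19],0],[5,[15.3,-12.3,22.2],0],[5,[17.5,-14.1,25.4],0],[5,[19.7,-15.9,28.6],0],[5,[22,-17.7,31.9],0]]' >/dev/null
python3 - <<'E'
from h import *
st();gp([.65,.1135,.0616],.16)
E
```

```text
t 21.02 pos [0.5494 0.0935 0.2845] q [ 0.1679  0.1579 -0.6698  2.0767  0.8336  0.7456  0.1182] F [ 0.8256 -1.3634  0.8443] tq [ 0.1566  0.3797 -0.0266] gap mm 49.9
 xaxis [ 0.3911  0.9203 -0.0105] zaxis [ 0.4863 -0.2163 -0.8466] tilt 32.2 az -24.0
shift cm [ 6.0103 -4.6538  8.428 ] norm rows 2.721721739365252
spin -0.29366257927252093 elev of xdir in tool -0.015595216268281187
```

```bash
python3 -m handwheel '[[5,[2,-1.6,2.8],0],[5,[4,-3.2,5.6],0],[5,[6,-4.6,8.4],0],[5,[6,-4.6,8.4],0]]' >/dev/null
python3 - <<'E'
from h import *
st();gp([.65,.1135,.0616])
M=T();np.save('f1.npy',M);cv2.imwrite('pics/f1.png',get_image('wrist')[:,:,::-1])
E
```

```text
t 21.35 pos [0.5748 0.1465 0.1783] q [-0.0212  0.4121 -0.6021  2.0671  1.1469  0.7515 -0.2618] F [-1.1605 -1.0184 -0.3806] tq [0.2088 0.5691 0.0073] gap mm 50.0
 xaxis [ 0.3887  0.9212 -0.0162] zaxis [ 0.4735 -0.2148 -0.8542] tilt 31.3 az -24.4
shift cm [ 0.0731  0.9551 15.3365] norm rows 3.6849795303681736
spin -0.010579782417039496 elev of xdir in tool -0.019020900315688614
```

View pics/f1.png

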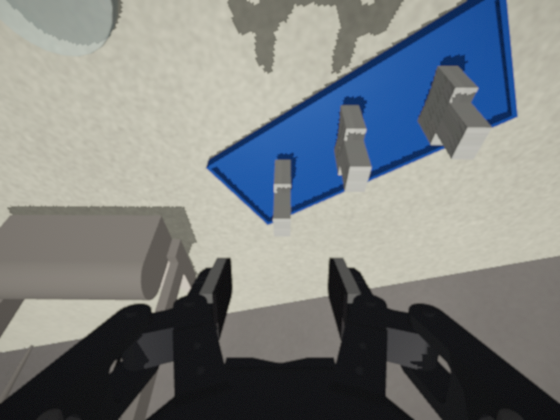

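The leaf is centred and aligned, with its top at (282,228). The ridge edges run parallel to the image rows, so the tool is square to the stand.

```bash
python3 -m handwheel '[[5,[0,0.5,4],0],[5,[0,0.9,8],0],[5,[0,0.95,11.5],0],[5,[0,0.95,14],0],[5,[0,0.95,15.2],0],[5,[0,0.95,15.3],0],[5,[0,0.95,15.3],0]]' >/dev/null
python3 - <<'E'
from h import *
st();gp([.65,.1135,.0616])
M=T();np.save('f2.npy',M);cv2.imwrite('pics/f2.png',get_image('wrist')[:,:,::-1])
E
```

```text
t 21.98 pos [0.6561 0.1087 0.0582] q [-0.0449  0.6795 -0.4381  1.9761  1.4746  0.6423 -0.4626] F [-0.561   0.962  -0.1591] tq [0.2702 0.4842 0.0487] gap mm 50.1
 xaxis [ 0.3908  0.9204 -0.0144] zaxis [ 0.4777 -0.2161 -0.8515] tilt 31.6 az -24.3
shift cm [ 0.2041 -0.4557  0.4127] norm rows 0.15533539851330974
spin -0.17115280352213347 elev of xdir in tool -0.018713444422981874
```

View pics/f2.png

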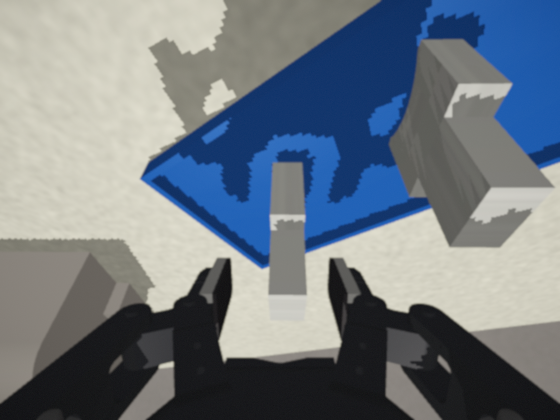

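```bash
python3 -m handwheel '[[5,[0.2,-0.4,0.4],0],[5,[0.2,-0.4,0.4],0],[0.5,[0.2,-0.4,0.4],0],[0.5,[0.2,-0.4,0.4],0],[0.5,[0.2,-0.4,0.4],0],[0.5,[0.2,-0.4,0.4],0],[0.5,[0.2,-0.4,0.4],0]]' 40 >/dev/null
python3 - <<'E'
from h import *
st();gp([.65,.1135,.0616])
M=T();np.save('f3.npy',M);cv2.imwrite('pics/f3.png',get_image('wrist')[:,:,::-1])
print('stand-frame approx target: ')
E
```

```text
t 22.62 pos [0.6558 0.112  0.0539] q [-0.0537  0.6875 -0.4345  1.9759  1.488   0.6431 -0.4806] F [-2.1974 -0.7948  5.9212] tq [ 0.0167  0.5293 -0.0925] gap mm 15.3
 xaxis [ 0.3895  0.9209 -0.0134] zaxis [ 0.4795 -0.2153 -0.8507] tilt 31.7 az -24.2
shift cm [-0.1027 -0.1032  0.1343] norm rows 0.04750409622346997
spin -0.1296395530317085 elev of xdir in tool -0.01720205113317762
stand-frame approx target:
```

View pics/f3.png

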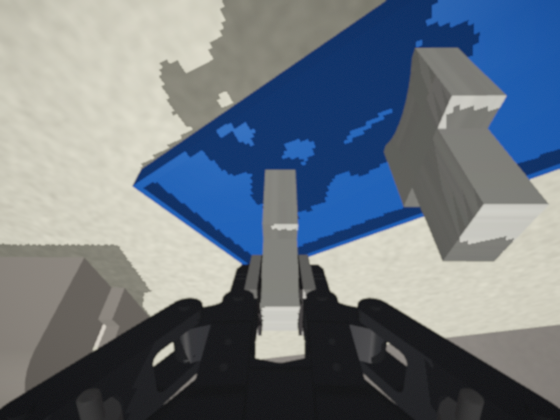

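```bash
python3 - <<'E'
import cv2
a=cv2.imread('pics/f3.png')[150:350,220:340]
cv2.imwrite('pics/f4.png',cv2.convertScaleAbs(cv2.resize(a,None,fx=3,fy=3,interpolation=cv2.INTER_CUBIC),alpha=1.2))
E
```

```text
(no output)
```

View pics/f4.png

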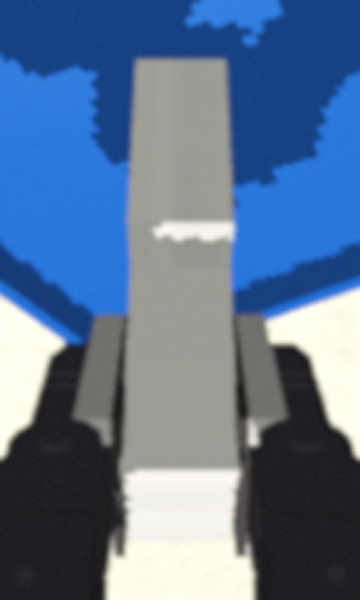

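```bash
python3 - <<'E'
from h import *
M=np.load('f3.npy')
o=None
yw=np.radians(-22.3);sx=np.array([np.cos(yw),np.sin(yw),0]);sy=np.array([-sx[1],sx[0],0])
for nm,px,z,dx in [('bottom front',(180,58),.006,-24),('shoulder front',(182,223),.044,-24),('tab top front',(181,468),.078,-13),('tab top back',(183,541),.078,13)]:
    P=onz('wrist',(220+px[0]/3,150+px[1]/3),z,M);c=P-sx*dx*.001
    d=c-M[:3,3];print(nm,P,'-> leaf axis rel TCP in stand axes mm',d@sx*1000,d@sy*1000, 'world',c[:2])
E
```

```text
bottom front [0.6278 0.1245 0.006 ] -> leaf axis rel TCP in stand axes mm -6.703795184820798 0.8914175195621455 world [0.65   0.1154]
shoulder front [0.6284 0.1251 0.044 ] -> leaf axis rel TCP in stand axes mm -6.313730982035058 1.6987090010079113 world [0.6506 0.116 ]
tab top front [0.6382 0.1213 0.078 ] -> leaf axis rel TCP in stand axes mm -6.844297289453198 1.8866461126585377 world [0.6502 0.1164]
tab top back [0.6625 0.1114 0.078 ] -> leaf axis rel TCP in stand axes mm -6.624866292584638 1.9672030628612578 world [0.6505 0.1164]
```

```bash
cat >> h.py <<'E'
def frame(yaw=-22.3):
    a=np.radians(yaw);sx=np.array([np.cos(a),np.sin(a),0]);return sx,np.array([-sx[1],sx[0],0])
def seat(O,y=0,up=0,back=0,lx=-.0066,lz=-.0479,dx=0):
    sx,sy=frame();p=np.array([O[0],O[1],.0924])+sx*(dx-lx)+sy*y;p[2]+=up-lz
    p=p-back*T()[:3,2];print('tcp target',p);go(p,sy)
E
python3 - <<'E'
from h import *
seat([.643,-.156],back=.09)
M=T();print(M[:3,:3].T@np.array([0,0,10.]))
E
```

```text
tcp target [ 0.6059 -0.1391  0.2169]
shift cm [-25.2904  12.7999 -10.8478] norm rows 7.278156560116214
spin -0.13340583320540134 elev of xdir in tool -0.017217077612782
[-0.1343  5.2547 -8.5071]
```

```bash
python3 -m handwheel '[[0.5,[0,1.8,-3],0],[0.5,[-0.1,3.9,-6.3],0],[0.5,[-0.1,6,-9.6],0],[0.5,[-3,7.6,-12],0],[0.5,[-6.9,8.4,-12.8],0],[0.5,[-10.9,9,-12.9],0],[0.5,[-14.9,9.8,-12.8],0],[0.5,[-18.9,10.8,-12.2],0],[0.5,[-22.5,12,-11.5],0],[0.5,[-25.3,12.8,-10.8],0]]' 40 >/dev/null
python3 - <<'E'
from h import *
st();seat([.643,-.156],back=.09)
M=T();np.save('g1.npy',M);cv2.imwrite('pics/g1.png',get_image('wrist')[:,:,::-1])
cv2.imwrite('pics/g1s.png',get_image('side')[:,:,::-1])
E
```

```text
t 23.50 pos [ 0.6051 -0.1433  0.2169] q [ 0.5635  0.3084 -0.5407  2.0753  0.9382  0.4182  0.4562] F [ 0.246   0.1165 -0.4145] tq [ 0.2897  0.5642 -0.0325] gap mm 15.6
 xaxis [ 0.3926  0.9196 -0.015 ] zaxis [ 0.4789 -0.2183 -0.8503] tilt 31.8 az -24.5
tcp target [ 0.606  -0.1389  0.2168]
shift cm [ 0.4498 -0.0763 -0.0505] norm rows 0.11007487254059382
spin -0.2448450377339384 elev of xdir in tool -0.020281824898660924
```

View pics/g1.png

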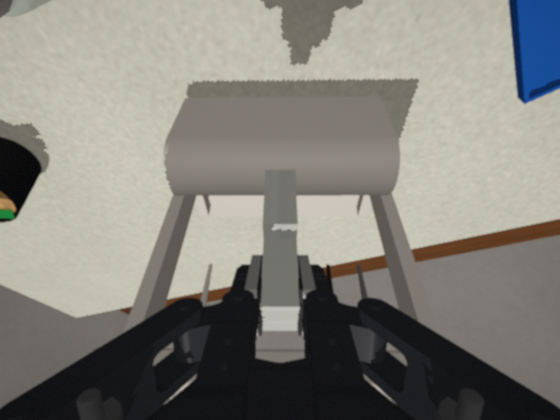

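View pics/g1s.png

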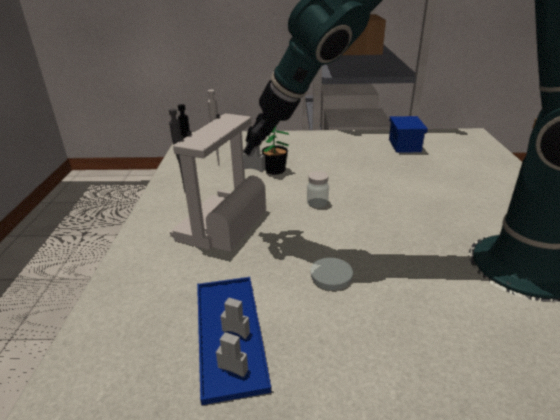

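```bash
python3 - <<'E'
import cv2
im=cv2.imread('pics/g1.png')
a=cv2.convertScaleAbs(cv2.resize(im[80:215,155:420],None,fx=3,fy=3,interpolation=cv2.INTER_CUBIC),alpha=1.3)
cv2.imwrite('pics/g2.png',a)
g=cv2.cvtColor(im,cv2.COLOR_BGR2GRAY)
for c in (200,220,240,320,340,360): print(c,[int(v) for v in g[90:104,c]],[int(v) for v in g[186:204,c]])
E
```

```text
200 [113, 114, 114, 114, 115, 113, 112, 115, 119, 122, 121, 122, 122, 122] [118, 117, 115, 113, 111, 109, 105, 103, 122, 160, 190, 199, 200, 199, 200, 199, 199, 199]
220 [111, 110, 110, 111, 113, 114, 116, 118, 121, 121, 122, 123, 122, 122] [118, 116, 115, 113, 111, 108, 105, 103, 121, 161, 190, 199, 200, 200, 199, 200, 199, 199]
240 [118, 116, 115, 115, 115, 115, 117, 120, 121, 123, 123, 122, 123, 122] [118, 117, 115, 113, 112, 108, 105, 103, 120, 161, 191, 200, 200, 200, 200, 200, 200, 200]
320 [116, 115, 115, 114, 114, 115, 118, 121, 122, 122, 123, 122, 123, 123] [118, 116, 115, 113, 111, 108, 104, 103, 120, 161, 190, 199, 200, 199, 199, 199, 199, 199]
340 [115, 114, 115, 115, 114, 115, 117, 121, 122, 122, 122, 122, 122, 122] [118, 116, 114, 113, 111, 108, 104, 102, 120, 160, 189, 198, 199, 199, 199, 199, 198, 198]
360 [114, 115, 115, 116, 115, 114, 117, 120, 121, 122, 122, 122, 122, 121] [117, 117, 114, 112, 110, 108, 105, 101, 100, 107, 107, 104, 101, 100, 101, 102, 107, 118]
```

View pics/g2.png

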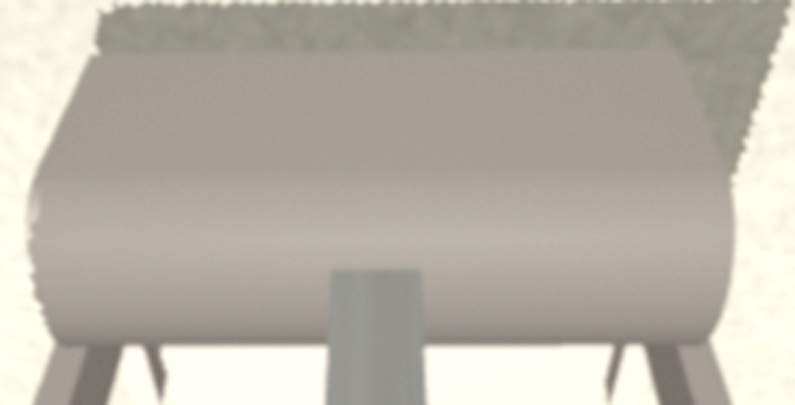

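```bash
cat >> h.py <<'E'
def ridge(M,rsil,rbase,yaw=-22.7,ccol=280):
    sx,sy=frame(yaw)
    o,d=ray('wrist',(ccol,rsil),M)
    # 2D in (sx,z): silhouette tangent
    d2=np.array([d@sx,d[2]]);d2/=np.linalg.norm(d2);o2=np.array([o@sx,o[2]])
    n=np.array([-d2[1],d2[0]]) ; n*=np.sign(n[0]) # points back(+x)
    # axis lies 30mm on front side of the line
    # point with z=.07: (a-o2).n = -.03
    a=(-.03-( .07-o2[1])*n[1])/n[0]+o2[0]
    P=onz('wrist',(ccol,rbase),0,M)
    return a,P@sx+.03
E
python3 - <<'E'
from h import *
M=np.load('g1.npy')
for yw in (-22.3,-23.1):
    sx,sy=frame(yw);a,b=ridge(M,194.7,96.5,yw);print(yw,'axis along sx: silhouette',a,'base',b,'tcp',M[:3,3]@sx, 'top est',np.array([.6414,-.1623,0])@sx,np.array([.643,-.156,0])@sx)
# ends: base corners
for px in [(155+93/3,96.5),(155+665/3,96.5)]:
    P=onz('wrist',px,0,M);sx,sy=frame();print(P,P@sx,P@sy)
E
```

```text
-22.3 axis along sx: silhouette 0.6577437093205993 base 0.6578792375094173 tcp 0.6142185455735815 top est 0.6550152480641981 0.6541050098085827
-23.1 axis along sx: silhouette 0.6563443951790843 base 0.6564946387009913 tcp 0.612804728389504 top est 0.6536498224069206 0.6526498129680329
[ 0.5796 -0.2399  0.    ] 0.6272922981015391 -0.0020489918101507898
[ 0.6548 -0.0596  0.    ] 0.6284764660808205 0.19331512275054913
```

```bash
python3 - <<'E'
from h import *
O=[.6448,-.1612]
seat(O,up=.012,dx=-.002); seat(O,up=.03,dx=-.018)
E
```

```text
tcp target [ 0.6491 -0.1629  0.1523]
shift cm [0.4577 0.7259 7.8811] norm rows 1.9011331153487196
spin -0.6144187455308838 elev of xdir in tool -0.025764670643390466
tcp target [ 0.6343 -0.1569  0.1703]
shift cm [0.3921 0.3074 5.5104] norm rows 1.3268229347911884
spin -0.6144187455308838 elev of xdir in tool -0.025764670643390466
```

```bash
python3 -m handwheel '[[0.5,[0.2,0.1,2],0],[0.5,[0.4,0.2,4],0],[0.5,[0.4,0.3,5.5],0],[0.5,[0.4,0.5,6.5],0],[0.5,[0.45,0.65,7.4],0],[0.5,[0.45,0.7,7.8],0],[0.5,[0.45,0.7,7.8],0]]' 40 >/dev/null
python3 - <<'E'
from h import *
O=[.6448,-.1612]
st();seat(O,up=.012,dx=-.002); seat(O,up=.004)
M=T();np.save('g3.npy',M);cv2.imwrite('pics/g3.png',get_image('wrist')[:,:,::-1])
s=get_image('side')[:,:,::-1];cv2.imwrite('pics/g3s.png',cv2.resize(s[100:260,165:325],None,fx=3.7,fy=3.7,interpolation=cv2.INTER_CUBIC))
E
```

```text
t 24.18 pos [ 0.6486 -0.1624  0.1522] q [ 0.4456  0.4655 -0.3966  2.0165  1.1748  0.3596  0.2413] F [-0.0508 -0.5161  0.1129] tq [ 0.2879  0.5773 -0.0196] gap mm 15.7
 xaxis [ 0.3998  0.9165 -0.0163] zaxis [ 0.4744 -0.2221 -0.8518] tilt 31.6 az -25.1
tcp target [ 0.6491 -0.1629  0.1523]
shift cm [-0.0366  0.0604  0.0227] norm rows 0.017787005758533286
spin -0.5927768939303206 elev of xdir in tool -0.02543094961666655
tcp target [ 0.6509 -0.1637  0.1443]
shift cm [-0.0192 -0.1881  0.8088] norm rows 0.1991919773117888
spin -0.5927768939303206 elev of xdir in tool -0.02543094961666655
```

View pics/g3.png

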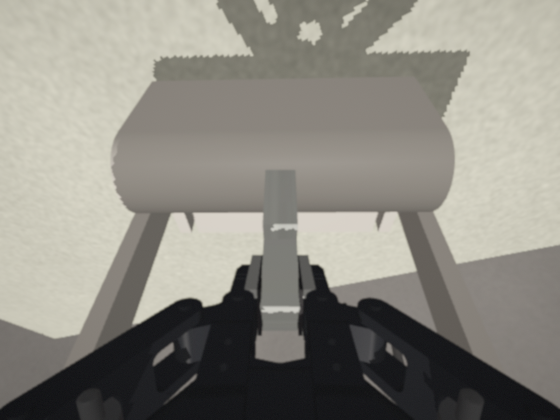

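View pics/g3s.png

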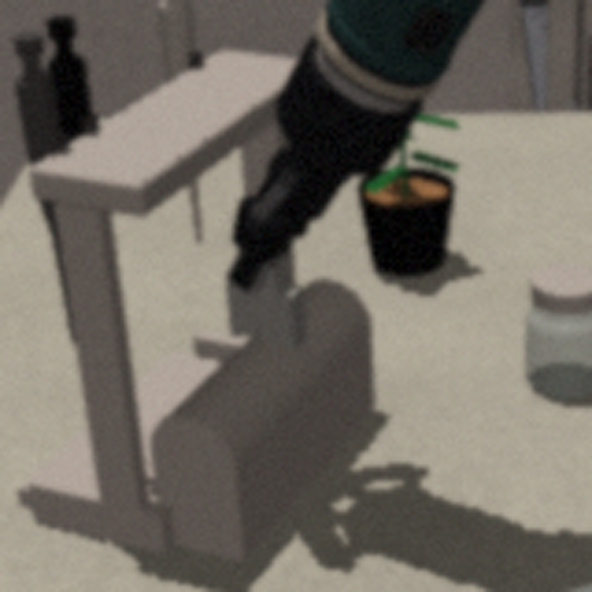

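The leaf hangs just over the ridge, upright, in front of the bar. I'll re-measure the ridge from this closer view.

```bash
python3 - <<'E'
from h import *
M=np.load('g3.npy');g=cv2.cvtColor(cv2.imread('pics/g3.png'),cv2.COLOR_BGR2GRAY).astype(int)
for c in (170,210,250,320,350,370): print(c,g[74:84,c],g[204:218,c])
sx,sy=frame();
for rs,rb in ((211,77.5),(212,78.5)):
    print(ridge(M,rs,rb,-22.3),M[:3,3]@sx)
# leaf face now: front bottom edge
for nm,px,zr,dx in [('bottom front',(280,170),0,-24),('shoulder front',(280,225.5),.038,-24),('tabtop front',(281,306.5),.072,-13),('tabtop back',(281,329.5),.072,13)]:
    P=onz('wrist',px,M[2,3]-.0479+zr,M);print(nm,P@sx-dx*.001-M[:3,3]@sx)
E
```

```text
170 [124 123 123 123 122 123 127 130 131 131] [126 124 122 121 119 116 114 110 112 129 150 162 176 190]
210 [123 123 123 124 124 126 130 132 132 132] [126 124 123 121 118 116 112 115 154 197 210 211 211 211]
250 [120 120 119 120 123 127 131 132 133 132] [125 124 123 120 118 115 113 122 163 200 211 212 212 211]
320 [124 124 125 126 130 132 132 132 133 133] [125 124 122 119 117 115 112 131 172 201 211 211 211 211]
350 [124 124 126 128 131 132 133 132 133 132] [125 123 121 119 117 115 114 142 183 205 210 210 210 210]
370 [120 121 123 128 131 132 132 132 132 132] [124 122 120 119 116 114 114 141 183 204 210 210 210 210]
(np.float64(0.6569655740767641), np.float64(0.6574713613848457)) 0.6617184846995688
(np.float64(0.6579745450715662), np.float64(0.6582245355013003)) 0.6617184846995688
bottom front -0.006304794410847192
shoulder front -0.005438644053971542
tabtop front -0.006257904714924489
tabtop back -0.007670389219458729
```

```bash
python3 -m handwheel '[[0.5,[0,-0.1,0.4],0],[0.5,[0,-0.19,0.8],0],[0.5,[0,-0.19,0.8],0]]' 40 >/dev/null
python3 - <<'E'
from h import *
O=[.6448,-.1612]
st();seat(O); 
E
```

```text
t 24.53 pos [ 0.6506 -0.1636  0.145 ] q [ 0.4317  0.4778 -0.3784  2.0163  1.2066  0.3494  0.209 ] F [ 0.4889 -0.3638 -1.0494] tq [0.2661 0.606  0.0112] gap mm 15.4
 xaxis [ 0.4     0.9164 -0.0164] zaxis [ 0.4749 -0.2226 -0.8514] tilt 31.6 az -25.1
tcp target [ 0.6509 -0.1637  0.1403]
shift cm [ 0.0162 -0.2171  0.4164] norm rows 0.11269230252147758
spin -0.596766397543874 elev of xdir in tool -0.025723357838476634
```

```bash
for i in 1 2 3 4 5; do python3 -m handwheel '[[0.5,[0,-0.05,0.09],0],[0.5,[0,-0.05,0.09],0]]' 40 | grep -E 'position|force'; done
```

```text
position: [0.6504, -0.1637, 0.1438]
contact_force: [-0.6, 0.2, -0.4]
position: [0.6508, -0.1637, 0.1434]
contact_force: [-0.2, -0.0, 1.7]
position: [0.6513, -0.1638, 0.1433]
contact_force: [-3.1, 0.7, 4.7]
position: [0.6516, -0.1639, 0.1433]
contact_force: [-3.3, 0.5, 6.3]
position: [0.6519, -0.1639, 0.1433]
contact_force: [-5.2, 1.3, 7.5]
```

```bash
for i in 1 2 3 4; do python3 -m handwheel '[[0.5,[0,-0.11,-0.03],0],[0.5,[0,-0.11,-0.03],0]]' 40 | grep -E 'position|force'; done; python3 - <<'E'
from h import *
sx,sy=frame();st();print(T()[:3,3]@sx)
E
```

```text
position: [0.651, -0.1635, 0.1434]
contact_force: [-1.9, -0.6, 2.5]
position: [0.6504, -0.1631, 0.1434]
contact_force: [0.5, -0.6, 2.5]
position: [0.6498, -0.1628, 0.1435]
contact_force: [0.4, -0.3, 2.9]
position: [0.6491, -0.1625, 0.1435]
contact_force: [1.7, -1.5, 2.3]
t 26.03 pos [ 0.6491 -0.1625  0.1435] q [ 0.4132  0.4743 -0.3584  2.0278  1.2489  0.3372  0.1607] F [ 1.6803 -1.5364  2.2656] tq [-0.0561 -0.1569 -0.0064] gap mm 15.7
 xaxis [ 0.3996  0.9165 -0.0167] zaxis [ 0.4819 -0.2255 -0.8467] tilt 32.1 az -25.1
0.6622153021382268
```

Contact came about 3 mm above the seat height, and the leaf then slid 3 mm in x with z unchanged. That means it touches the crest only, so this leaf does not fit and looks like the 46 mm one. I'll take it back to the tray.

```bash
python3 -m handwheel '[[0.5,[0,0,-2],0],[0.5,[0,0,-5],0],[0.5,[0,0,-8.5],0],[0.5,[0,0,-10],0],[0.5,[0,0,-10],0]]' 40 >/dev/null
python3 - <<'E'
from h import *
st();go([.6558,.112,.14],frame()[1]);go([.6558,.112,.0545],frame()[1])
E
```

```text
t 26.45 pos [ 0.6006 -0.1389  0.2307] q [ 0.5647  0.2768 -0.5506  2.0804  0.9076  0.4312  0.4698] F [ 0.3539 -0.328  -0.4349] tq [ 0.2698  0.5746 -0.0485] gap mm 15.3
 xaxis [ 0.3987  0.9169 -0.0165] zaxis [ 0.4848 -0.226  -0.8449] tilt 32.3 az -25.0
shift cm [25.3536 -8.8028  4.6738] norm rows 6.532902155304133
spin -0.5091780773290253 elev of xdir in tool -0.025117173352493197
shift cm [ 25.4945 -13.3738  11.898 ] norm rows 7.470273893442418
spin -0.5091780773290253 elev of xdir in tool -0.025117173352493197
```

```bash
python3 -m handwheel '[[0.5,[3.5,-1.2,0.5],0],[0.5,[7.4,-2.5,1],0],[0.5,[11.3,-3.8,1.8],0],[0.5,[15.2,-5.2,2.6],0],[0.5,[19,-6.6,3.4],0],[0.5,[22.8,-8,4.2],0],[0.5,[25.4,-9.5,6],0],[0.5,[25.5,-11.4,9],0],[0.5,[25.5,-12.6,10.7],0],[0.5,[25.5,-12.8,11.1],0]]' 40 
python3 - <<'E'
from h import *
st();go([.6558,.112,.0545],frame()[1])
E
```

```text
t: 27.28
position: [0.6527, 0.1117, 0.0574]
ee_rot: [2.2, 1.455, 0.388]
contact_force: [-1.2, -0.6, 0.2]
finger_gap: 0.18
t 27.28 pos [0.6527 0.1117 0.0574] q [-0.0781  0.6755 -0.4124  1.9794  1.4639  0.6449 -0.475 ] F [-1.1984 -0.6148  0.1987] tq [ 0.2419  0.5929 -0.0259] gap mm 15.4
 xaxis [ 0.397   0.9175 -0.0228] zaxis [ 0.4769 -0.2274 -0.849 ] tilt 31.9 az -25.5
shift cm [0.1551 0.0789 0.388 ] norm rows 0.10198287620785097
spin -0.24330043894137532 elev of xdir in tool -0.029468878557196758
```

```bash
python3 -m handwheel '[[0.5,[0,-0.08,0.12],0],[0.5,[0,-0.15,0.25],0],[0.5,[0,-0.18,0.3],0],[0.5,[0,-0.18,0.3],0],[4.5,[0,-0.18,0.3],0],[4.5,[0,-0.18,0.3],0],[4.5,[0,-0.18,0.3],0],[4.5,[0,-0.18,-2],0],[4.5,[0,-0.2,-6],0],[4.5,[0,-0.2,-9.8],0]]' 40 
python3 - <<'E'
from h import *
st();gp([.619,.192,.0616],.10)
M=T();np.save('h1.npy',M);cv2.imwrite('pics/h1.png',get_image('wrist')[:,:,::-1])
E
```

```text
t: 28.12
position: [0.6033, 0.1343, 0.1397]
ee_rot: [2.201, 1.455, 0.385]
contact_force: [0.4, 0.6, 0.5]
finger_gap: 0.532
t 28.12 pos [0.6033 0.1343 0.1397] q [-0.0668  0.497  -0.51    2.0421  1.2475  0.7142 -0.333 ] F [0.3602 0.5649 0.4736] tq [ 0.316   0.4271 -0.0218] gap mm 45.5
 xaxis [ 0.3978  0.9172 -0.0242] zaxis [ 0.4748 -0.2283 -0.8499] tilt 31.8 az -25.7
shift cm [ 6.1073 -4.7598 -2.8349] norm rows 1.9773924781707357
spin -0.24484625248355485 elev of xdir in tool -0.03109351431365143
```

View pics/h1.png

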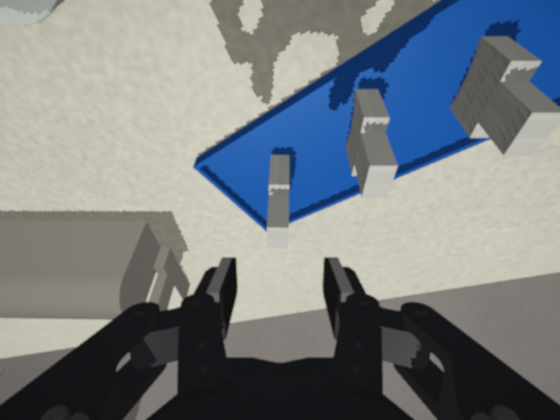

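Leaf C stands in the tray again at (280,200). Next is the middle leaf at (373,140).

```bash
python3 -m handwheel '[[5,[2,-1.6,-2.5],0],[5,[4.1,-3.2,-2.8],0],[5,[6.1,-4.8,-2.8],0],[5,[6.1,-4.8,-2.8],0]]' 40 >/dev/null
python3 - <<'E'
from h import *
st();gp([.619,.192,.0616])
M=T();np.save('h2.npy',M);cv2.imwrite('pics/h2.png',get_image('wrist')[:,:,::-1])
E
```

```text
t 28.50 pos [0.5742 0.2235 0.1437] q [-0.2069  0.522  -0.5609  2.0073  1.2129  0.821  -0.4315] F [-0.6206  0.6831  0.6025] tq [ 0.1967  0.5694 -0.0081] gap mm 49.7
 xaxis [ 0.3848  0.9229 -0.0136] zaxis [ 0.4848 -0.2146 -0.8479] tilt 32.0 az -23.9
shift cm [-1.0701  0.1778 10.9063] norm rows 2.6283162340789437
spin 0.13260347473497802 elev of xdir in tool -0.014603947555105763
```

View pics/h2.png

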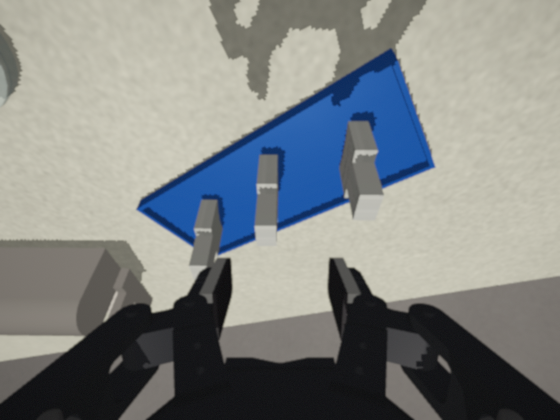

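```bash
python3 - <<'E'
from h import *
M=np.load('h2.npy');sx,sy=frame()
# tab top front edge row / centre col
im=cv2.imread('pics/h2.png');cv2.imwrite('pics/h3.png',cv2.resize(im[140:260,180:390],None,fx=3.5,fy=3.5,interpolation=cv2.INTER_CUBIC))
for nm,px,z,dx in [('top front',(266,222),.078,-13),('top back',(266,244),.078,13),('bottom front',(268,154),.006,-24)]:
    print(nm,onz('wrist',px,z,M)-sx*dx*.001)
E
```

```text
top front [0.6143 0.196  0.078 ]
top back [0.6155 0.1943 0.078 ]
bottom front [0.6173 0.1936 0.006 ]
```

View pics/h3.png

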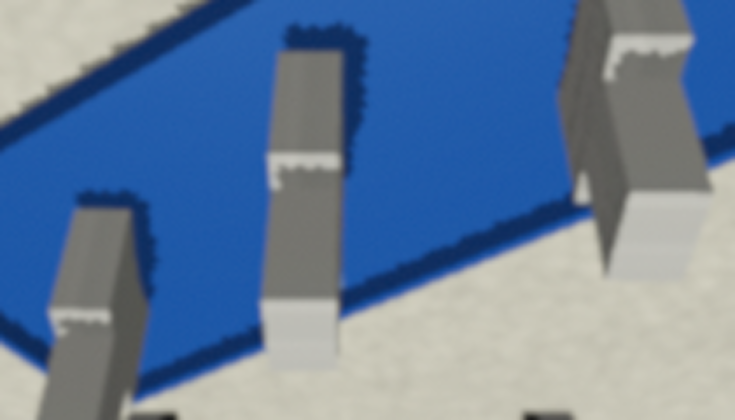

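```bash
python3 - <<'E'
from h import *
gp([.6165,.1945,.0616])
E
python3 -m handwheel '[[5,[-0.5,0,3.5],0],[5,[-0.8,0,7.2],0],[5,[-0.8,0,9.5],0],[5,[-0.8,0,10.6],0],[5,[-0.8,0,10.7],0],[5,[-0.8,0,10.7],0]]' 40 >/dev/null
python3 - <<'E'
from h import *
st();gp([.6165,.1945,.0616])
cv2.imwrite('pics/h4.png',get_image('wrist')[:,:,::-1])
E
```

```text
shift cm [-0.6432 -0.2621 10.6286] norm rows 2.554262618534433
spin 0.06339924965610066 elev of xdir in tool -0.018484041396732397
t 29.05 pos [0.6236 0.1893 0.0531] q [-0.2025  0.6948 -0.4468  1.9731  1.434   0.7265 -0.567 ] F [ 0.1568 -0.1642  0.3138] tq [ 0.2027  0.4573 -0.0079] gap mm 49.9
 xaxis [ 0.3882  0.9214 -0.0165] zaxis [ 0.4835 -0.2189 -0.8475] tilt 32.1 az -24.4
shift cm [ 0.19   -0.2729 -0.0721] norm rows 0.0815976679185166
spin 0.04133267498765747 elev of xdir in tool -0.01901140886634131
```

View pics/h4.png

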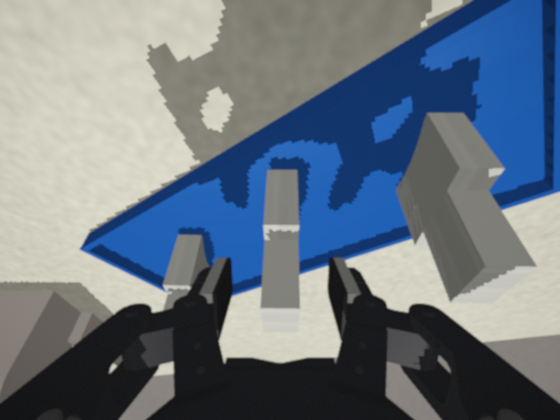

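The tab is centred between the fingers at (281,290). I'll close on it.

```bash
python3 -m handwheel '[[5,[0.1,-0.2,0],0],[0.5,[0.1,-0.2,0],0],[0.5,[0.1,-0.2,0],0],[0.5,[0.1,-0.2,0],0],[0.5,[0.1,-0.2,0],0],[0.5,[0.1,-0.2,0],0]]' 40 >/dev/null
python3 - <<'E'
from h import *
st()
M=T();np.save('h5.npy',M);im=get_image('wrist')[:,:,::-1];cv2.imwrite('pics/h5.png',cv2.resize(im[150:350,220:340],None,fx=3,fy=3,interpolation=cv2.INTER_CUBIC))
E
```

```text
t 29.60 pos [0.6226 0.1925 0.0539] q [-0.207   0.694  -0.4481  1.9736  1.4356  0.7282 -0.5723] F [-2.9726  0.151   6.0601] tq [ 0.0848  0.482  -0.0965] gap mm 15.0
 xaxis [ 0.3865  0.9222 -0.0143] zaxis [ 0.486  -0.2168 -0.8467] tilt 32.1 az -24.0
```

View pics/h5.png

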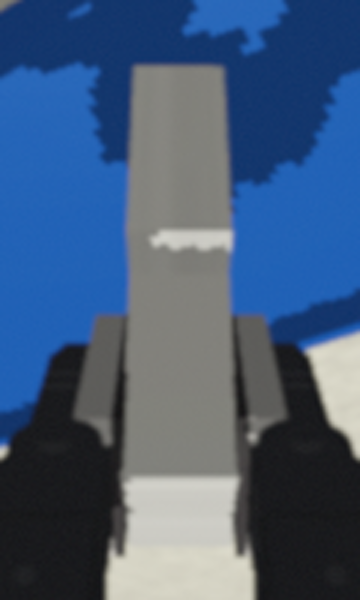

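```bash
python3 - <<'E'
from h import *
M=np.load('h5.npy');sx,sy=frame()
for nm,px,z,dx in [('bottom front',(180,65),.006,-24),('shoulder front',(180,230),.044,-24),('tab top front',(181,477),.078,-13),('tab top back',(182,546),.078,13)]:
    P=onz('wrist',(220+px[0]/3,150+px[1]/3),z,M);c=P-sx*dx*.001
    d=c-M[:3,3];print(nm,d@sx*1000,d@sy*1000, 'world',c[:2])
O=[.6448,-.1612]
seat(O,back=.09,lx=-.006)
E
```

```text
bottom front -4.942790934090972 0.7414675784172025 world [0.6184 0.195 ]
shoulder front -4.895524935060763 1.282826106321256 world [0.6186 0.1955]
tab top front -4.596072050482127 1.8309011219664122 world [0.6191 0.1959]
tab top back -4.624012575004502 1.8441603773324808 world [0.6191 0.1959]
tcp target [ 0.6066 -0.144   0.2165]
shift cm [-31.8754  18.1727  -7.2514] norm rows 8.969172526294571
spin 0.05390367793378914 elev of xdir in tool -0.01623096899511134
```

```bash
python3 -m handwheel '[[0.5,[0,1.8,-3],0],[0.5,[0,3.9,-6.3],0],[0.5,[0,6,-9.6],0],[0.5,[-3,7.7,-11.8],0],[0.5,[-6.8,8.9,-12.6],0],[0.5,[-10.8,10,-12],0],[0.5,[-14.7,11.2,-11.2],0],[0.5,[-18.5,12.5,-10.2],0],[0.5,[-22.3,13.8,-9.4],0],[0.5,[-26.1,15.2,-8.8],0]]' 40 >/dev/null
python3 - <<'E'
from h import *
O=[.6448,-.1612]
st();seat(O,back=.09,lx=-.00475)
E
```

```text
t 30.48 pos [ 0.5969 -0.08    0.2125] q [ 0.3921  0.282  -0.4946  2.1171  1.0091  0.4497  0.2669] F [ 0.3493  0.7661 -0.5201] tq [0.3008 0.6187 0.0414] gap mm 15.1
 xaxis [ 0.3868  0.922  -0.0153] zaxis [ 0.485  -0.2175 -0.847 ] tilt 32.1 az -24.2
tcp target [ 0.6055 -0.1434  0.2165]
shift cm [-5.5215  2.9184  1.4566] norm rows 1.5378661868288586
spin 0.07711994124599642 elev of xdir in tool -0.017163826042156445
```

```bash
python3 -m handwheel '[[0.5,[-2.8,1.5,0],0],[0.5,[-5.5,2.9,1.4],0],[0.5,[-5.5,2.9,1.4],0],[0.5,[-5.5,2.9,1.4],0]]' 40 >/dev/null
python3 - <<'E'
from h import *
O=[.6448,-.1612]
st();seat(O,up=.012,dx=-.002,lx=-.00475)
M=T();np.save('i1.npy',M);cv2.imwrite('pics/i1.png',get_image('wrist')[:,:,::-1])
g=cv2.cvtColor(cv2.imread('pics/i1.png'),cv2.COLOR_BGR2GRAY).astype(int)
for c in (210,250,320,350): print(c,g[92:102,c],g[188:202,c])
E
```

```text
t 30.82 pos [ 0.6043 -0.1461  0.2162] q [ 0.5288  0.2998 -0.4932  2.0822  0.9274  0.3982  0.466 ] F [ 0.3974  0.1014 -0.7522] tq [0.3395 0.6003 0.0141] gap mm 15.2
 xaxis [ 0.3918  0.9199 -0.0158] zaxis [ 0.4827 -0.2202 -0.8477] tilt 32.0 az -24.5
tcp target [ 0.6473 -0.1622  0.1523]
shift cm [0.3082 0.5084 7.8511] norm rows 1.8881474382946342
spin -0.17090676680334127 elev of xdir in tool -0.020554590827208216
210 [112 112 113 115 118 121 122 123 122 122] [114 113 110 107 104 101 117 150 167 159 146 136 119 105]
250 [110 111 113 116 119 122 123 123 123 123] [114 113 109 108 105 106 144 186 200 201 200 200 200 200]
320 [114 115 116 117 121 123 123 122 123 122] [114 111 110 108 103 105 143 184 199 199 199 199 199 199]
350 [112 111 112 116 121 122 122 122 122 123] [113 112 110 107 103 106 142 184 198 199 199 199 198 199]
```

View pics/i1.png

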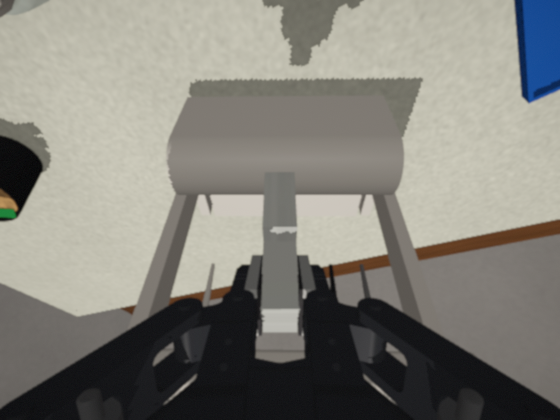

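The view matches the first approach, with the ridge silhouette at row 194 and the leaf centred over it. Now lowering.

```bash
python3 - <<'E'
from h import *
print(ridge(np.load('i1.npy'),194.2,95.5,-22.3))
E
python3 -m handwheel '[[0.5,[0.1,0.1,2],0],[0.5,[0.2,0.2,4],0],[0.5,[0.3,0.3,5.5],0],[0.5,[0.3,0.4,6.5],0],[0.5,[0.3,0.5,7.4],0],[0.5,[0.3,0.5,7.8],0],[0.5,[0.3,0.5,7.8],0]]' 40 >/dev/null
python3 - <<'E'
from h import *
O=[.6448,-.1612]
st();seat(O,up=.004,lx=-.00475)
E
```

```text
(np.float64(0.6576690870030126), np.float64(0.6578961176131582))
t 31.45 pos [ 0.6474 -0.1574  0.1516] q [ 0.3999  0.4536 -0.3451  2.03    1.1744  0.3274  0.2383] F [-0.002  -0.1999 -1.2167] tq [0.315  0.6628 0.0202] gap mm 15.6
 xaxis [ 0.3856  0.9225 -0.015 ] zaxis [ 0.483  -0.2157 -0.8486] tilt 31.9 az -24.1
tcp target [ 0.6492 -0.163   0.1443]
shift cm [-0.4389 -0.0652  0.8305] norm rows 0.2258069439060867
spin 0.12641249489078632 elev of xdir in tool -0.016256320649684828
```

```bash
python3 -m handwheel '[[0.5,[0,0,0.4],0],[0.5,[0,-0.08,0.75],0],[0.5,[0,-0.08,0.8],0]]' 40 >/dev/null
python3 - <<'E'
from h import *
O=[.6448,-.1612];sx,sy=frame();st();seat(O,lx=-.00475);print(T()[:3,3]@sx,'want',.6577+.00475)
E
for i in 1 2 3; do python3 -m handwheel '[[0.5,[0,-0.05,0.09],0],[0.5,[0,-0.05,0.09],0]]' 40 | grep -E 'position|force'; done
```

```text
t 31.70 pos [ 0.6505 -0.1584  0.1441] q [ 0.3862  0.4685 -0.3279  2.0268  1.2044  0.3179  0.2085] F [-0.4191 -0.0776 -1.246 ] tq [0.2782 0.628  0.0354] gap mm 15.7
 xaxis [ 0.3851  0.9228 -0.015 ] zaxis [ 0.4828 -0.2153 -0.8488] tilt 31.9 az -24.0
tcp target [ 0.6492 -0.163   0.1403]
shift cm [-0.4708 -0.1505  0.3595] norm rows 0.14657630835267046
spin 0.15511531612322926 elev of xdir in tool -0.01594041731151618
0.6619006203207388 want 0.66245
position: [0.6504, -0.1583, 0.143]
contact_force: [0.3, 0.1, -0.5]
position: [0.6503, -0.1584, 0.1421]
contact_force: [-0.5, -0.7, -1.4]
position: [0.6505, -0.1586, 0.1413]
contact_force: [0.3, 0.2, -0.7]
```

It is already below the 46 mm leaf's stop with no contact, so I'll continue down.

```bash
for i in 1 2 3; do python3 -m handwheel '[[0.5,[0,-0.04,0.07],0],[0.5,[0,-0.04,0.07],0]]' 40 | grep -E 'position|force'; done; python3 - <<'E'
from h import *
st();print(T()[:3,3]@frame()[0])
E
```

```text
position: [0.6509, -0.1587, 0.1409]
contact_force: [-0.0, -0.7, -0.0]
position: [0.6514, -0.1589, 0.1404]
contact_force: [1.0, 0.2, 1.3]
position: [0.6517, -0.1589, 0.1404]
contact_force: [-1.6, -0.3, 4.4]
t 32.70 pos [ 0.6517 -0.1589  0.1404] q [ 0.3731  0.4742 -0.3117  2.0285  1.2341  0.3087  0.1766] F [-1.6347 -0.271   4.4471] tq [ 0.0716  0.4305 -0.0674] gap mm 15.4
 xaxis [ 0.3852  0.9227 -0.0148] zaxis [ 0.4856 -0.2163 -0.847 ] tilt 32.1 az -24.0
0.6632818881346774
```

It stops at z=0.1404, against an expected seat of 0.1403. As a check on the fit I'll push it gently sideways. A seated leaf should resist at once, where the first one slid freely.

```bash
for i in 1 2; do python3 -m handwheel '[[0.5,[0,-0.11,-0.03],0],[0.5,[0,-0.11,-0.03],0]]' 40 | grep -E 'position|force'; done;  for i in 1 2; do python3 -m handwheel '[[0.5,[0,0.08,0.07],0],[0.5,[0,0.08,0.07],0]]' 40 | grep -E 'position|force'; done
```

```text
position: [0.6511, -0.1587, 0.1405]
contact_force: [1.3, 0.3, 2.0]
position: [0.6507, -0.1585, 0.1406]
contact_force: [3.2, -1.8, 0.4]
position: [0.6515, -0.1588, 0.1403]
contact_force: [0.7, -0.3, 2.2]
position: [0.6519, -0.1589, 0.1403]
contact_force: [-4.9, 1.5, 8.6]
```

```bash
python3 -m handwheel '[[0.5,[0,-0.05,-0.03],0],[0.5,[0,-0.05,-0.03],0],[2.2,[0,-0.05,-0.03],0],[2.8,[0,-0.05,-0.03],0],[3.5,[0,-0.05,-0.03],0],[3.5,[0,-0.05,-0.03],0],[3.5,[0,-0.05,-0.03],0],[3.5,[0,-0.05,-0.03],0]]' 20
python3 - <<'E'
from h import *
st()
M=T();np.save('j1.npy',M);cv2.imwrite('pics/j1.png',get_image('wrist')[:,:,::-1])
s=get_image('side')[:,:,::-1];cv2.imwrite('pics/j1s.png',cv2.resize(s[100:260,165:325],None,fx=3.7,fy=3.7,interpolation=cv2.INTER_CUBIC))
E
```

```text
t: 34.03
position: [0.6512, -0.1587, 0.14]
ee_rot: [2.192, 1.467, 0.405]
contact_force: [0.9, -0.3, 0.2]
finger_gap: 0.411
t 34.03 pos [ 0.6512 -0.1587  0.14  ] q [ 0.3695  0.4734 -0.3081  2.0307  1.2411  0.3071  0.1683] F [ 0.8871 -0.3336  0.2104] tq [0.1988 0.5235 0.0222] gap mm 35.1
 xaxis [ 0.3853  0.9227 -0.0152] zaxis [ 0.4863 -0.217  -0.8464] tilt 32.2 az -24.0
```

View pics/j1.png

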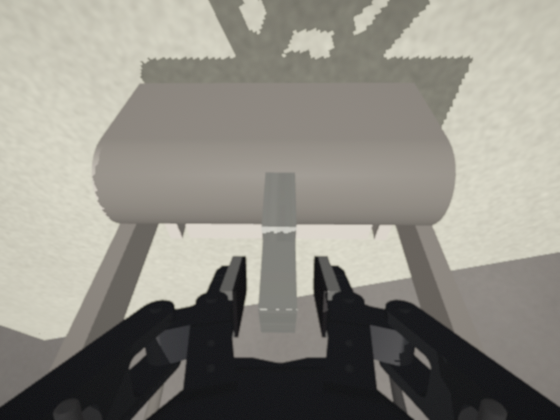

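View pics/j1s.png

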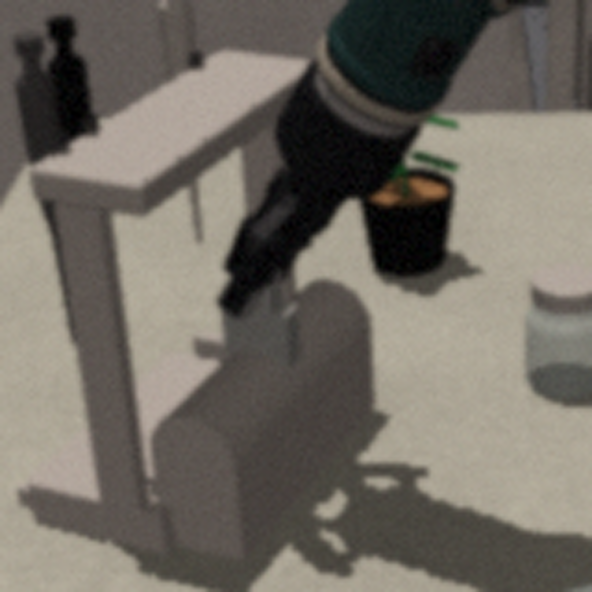

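The fingers are open and the leaf stands by itself on the ridge at (280,250) in the wrist view. I'll retreat along the tool axis.

```bash
python3 -m handwheel '[[3.5,[0,0,-1],0],[3.5,[0,0,-3],0],[3.5,[0,0,-6],0],[3.5,[0,0,-9.5],0],[3.5,[0,0,-12],0],[3.5,[0,0,-12],0],[3.5,[0,0,-12],0]]'
python3 - <<'E'
from h import *
st()
M=T();np.save('k1.npy',M);cv2.imwrite('pics/k1.png',get_image('wrist')[:,:,::-1])
s=get_image('side')[:,:,::-1];cv2.imwrite('pics/k1s.png',s);cv2.imwrite('pics/k1c.png',cv2.resize(s[100:260,165:325],None,fx=3.7,fy=3.7,interpolation=cv2.INTER_CUBIC))
cv2.imwrite('pics/k1t.png',get_image('top')[:,:,::-1])
E
```

```text
t: 34.72
position: [0.5932, -0.133, 0.2435]
ee_rot: [2.189, 1.464, 0.407]
contact_force: [-0.2, -0.6, 0.1]
finger_gap: 0.412
t 34.72 pos [ 0.5932 -0.133   0.2435] q [ 0.5639  0.2391 -0.5482  2.0888  0.828   0.4301  0.549 ] F [-0.2162 -0.5788  0.1446] tq [ 0.2479  0.536  -0.0491] gap mm 35.2
 xaxis [ 0.3858  0.9224 -0.0153] zaxis [ 0.4888 -0.2185 -0.8446] tilt 32.4 az -24.1
```

View pics/k1.png

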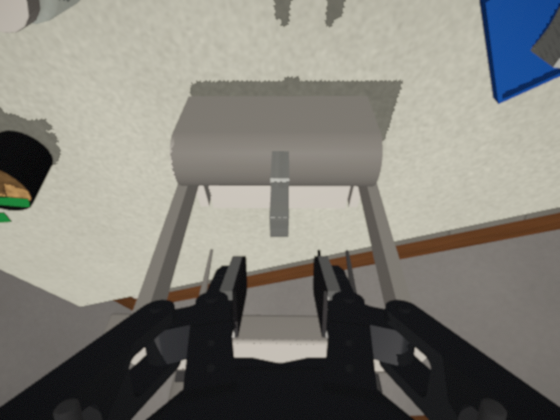

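View pics/k1c.png

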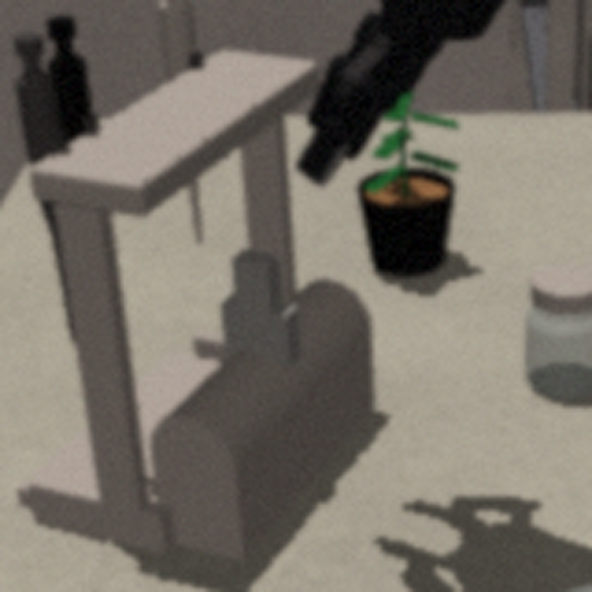

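View pics/k1s.png

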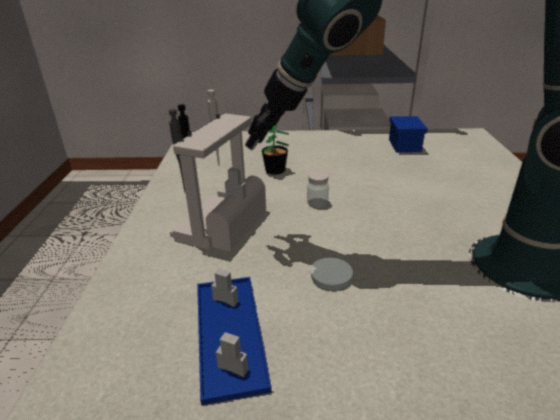

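```bash
python3 - <<'E'
from h import *
M=np.load('k1.npy');sx,sy=frame();im=cv2.imread('pics/k1.png')
cv2.imwrite('pics/k2.png',cv2.resize(im[80:245,165:390],None,fx=3.5,fy=3.5,interpolation=cv2.INTER_CUBIC))
g=cv2.cvtColor(im,cv2.COLOR_BGR2GRAY).astype(int);print(g[180:194,250],g[90:102,230]);print(g[146:158,280],g[174:186,280],g[210:224,280],g[230:242,280])
E
```

```text
[111 108 105 101 103 141 184 198 199 198 199 198 198 198] [112 113 114 115 115 117 120 120 122 121 121 120]
[134 135 135 136 131 120 113 112 113 112 112 112] [112 111 112 125 154 176 176 154 124 109 107 108] [113 114 113 113 113 114 121 130 123 115 112 111 109 109] [112 111 112 111 110 112 133 167 185 190 191 193]
```

View pics/k2.png

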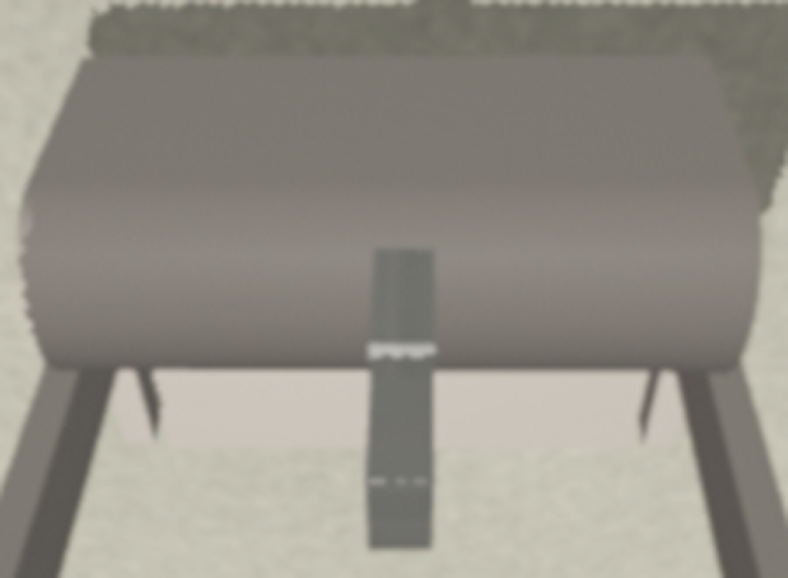

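```bash
python3 - <<'E'
from h import *
M=np.load('k1.npy');sx,sy=frame()
print('ridge',ridge(M,185.6,95.5,-22.3))
for nm,px,z,dx in [('bottom front',(280,150.8),.0924,-24),('shoulder front',(280,178),.1304,-24),('tab top front',(279.5,216.5),.1644,-13),('tab top back',(279.3,236.5),.1644,13)]:
    P=onz('wrist',px,z,M)-sx*dx*.001;print(nm,P@sx)
for n in('top','side'):
    a=cv2.imread(f'pics/a_{n}.png').astype(int);b=cv2.imread(f'pics/k1{n[0]}.png').astype(int)
    for nm,P in (('jar',(.436,-.27,.05)),('petri',(.427,.037,.018)),('pot',(.555,-.48,.05))):
        u,v=proj(n,np.array(P)).astype(int);d=np.abs(a-b).max(2)[v-15:v+16,u-15:u+16];print(n,nm,(d>40).mean())
E
```

```text
ridge (np.float64(0.6581060392796524), np.float64(0.6579151900452791))
bottom front 0.658016448507544
shoulder front 0.6575251691603419
tab top front 0.6567329067753293
tab top back 0.6571647338703233
top jar 0.0
top petri 0.6670135275754423
top pot 0.0
side jar 0.0
side petri 0.20395421436004163
side pot 0.003121748178980229
```

View pics/k1t.png

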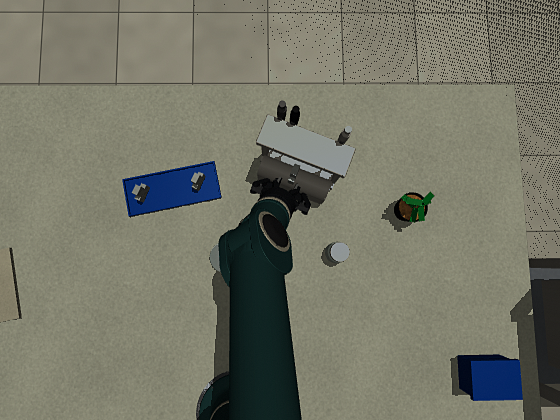

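```bash
python3 -c "
from bench import *
print(finish_job())"
```

```text
the job is handed in; nothing more can be done
None
```

The middle leaf of the tray fits. I left it on the ridge, released and upright, with the other two standing in the blue tray. The job was handed in at about 35 s of the 72 s, with the gripper about 12 cm clear; no verdict was reported.

**How it was done:** I first turned all three leaves to the stand's yaw with the tool vertical. The moves offer no tilt, so I leaned the tool about 32° by driving joint 6 against its limit. From there I gripped the leaves upright and lowered them in from the front.

| Leaf (place in tray) | Stopped at | Sideways push | Result |
|---|---|---|---|
| Far end, nearest the stand | 3.1 mm above the computed seat | slid freely about 3 mm, height unchanged | does not fit, probably the 46 mm leaf; returned to the tray |
| Middle | 0.1 mm from the computed seat | resisted within about 1 mm both ways | fits; left on the ridge |
| Near end | not tried on the ridge | – | stayed in the tray |

**Last checks:**
- **Seat:** after release, the wrist picture put the leaf's foot within about 0.2 mm of the ridge axis in depth. The lean was about 1°, and contact forces stayed under about 10 N.
- **Bystanders:** the jar and pot were unchanged in both the top and side views. The petri dish was partly hidden by the arm in the last top view, so that comparison failed. The side view shows it in place, and nothing passed near it at dish height.
- **Disagreements:** the top camera was 5 to 8 mm off the side and wrist cameras in y, so I used the wrist camera. The tool's measured roll also differed by about 1° from what the ridge edges showed in the picture.

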